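# Screw a hanging eye home with a honing steel as the lever

## Robot

A 6-joint arm with a two-finger parallel gripper is mounted at the origin on the work surface. World frame = base frame: x ahead of the robot, y to its left, z up, the work surface at z = 0. Lengths are in m, angles in rad, forces in N, time in s.
With the tool pointing down it reaches from about 0.3 to 0.75 m from the base axis. Payload 8.5 kg.
Tool frame: the origin (TCP) lies between the finger pads; the fingertips stand ahead of it and the grasp point (between the pads) lies 5 mm behind it (manip.tips_ahead is the z of the fingertips in the tool frame, in m); z points along the fingers, x is the direction in which the jaws open and shut, and the axes are right-handed (so a half turn about z gives the same grasp; the last joint's range is limited). The gripper opens to 88 mm and grips with 3 to 60 N. Pads are 18 mm wide; open, the fingers measure 123 mm over their backs; the gripper's body (75 mm by 187 mm) begins 45 mm behind the grasp point.
Start: joints at [1.039, 0.381, 1.297, -0, 1.464, -0.215], TCP at [0.171, 0.523, 0.253] pointing down, gripper open.
Joint ranges: [-3.11, 3.11], [-0.89, 2.33], [0.22, 2.48], [-1.42, 4.56], [0.17, 2.85], [-2.88, 2.88]. Speed limits (rad/s): [2.39, 2.39, 3.14, 3.14, 3.14, 3.14].

## Interface

Orientations are given as a rotation vector (axis times angle).
In Python, from workcell import manip, camera gives the robot as it stands. The module is installed in compiled form; this text tells all that it offers.
- The arm moves only by the tool play_rows, never from a script. Its argument "steps" is text: rows parted by semicolons, each of 4 numbers parted by spaces: the shift along the tool's x, y, z each as a share of 0.3 m, from -1 to 1, then the turn about the tool's z as a share of pi rad, from -1 to 1. In form: dx dy dz turn; .... A call has 1 to 8 rows; each row is the pose to reach, as a shift and turn from the pose commanded when the call began, along the tool's axes at that moment, turning the shorter way round; what a row does not reach only later rows make up. A row lasts 1/10 s, in which the tool goes at most 50 mm and 8.59 degrees, less where a joint would pass 70% of its speed; a pose out of reach is approached as far as the arm can. A call with a number of a shift or a turn outside -1 to 1 is refused whole. A call with a gripper value outside its range is refused whole. "fingers" is the opening, from 0 (shut) to 1 (fully open), set as the call begins (left out, the last holds). The fingers move at their own pace and stop on an object; the grip force is fixed at half the most. Time passes only in rows, so rows that repeat a pose let the fingers close. It gives the time, the measured TCP pose, the force and the opening at its end, in the units of the state.
- manip.observe(): the state, without advancing time (a new reading comes with each control period).
- camera(name): name is "scene" or "top"; returns a dict with "color" (480x640x3 uint8, blue, green, red), "intrinsics" (3x3 intrinsics, pixels), "dist" ([k1, k2, p1, p2, k3] as OpenCV has them; the pictures are not rectified), "R" (3x3) and "t" (3): a world point X has camera coordinates R X + t. Camera axes: x right, y down, z forward; pixel columns grow to the right and rows downward; lengths in m; the calibration is good to about 2 mm. A picture is of the moment at which its call begins. There is no depth.
- manip.job_done(): hands the job in, once; it reports no verdict.
The state is a dict: "clock": time; "joint_pos": joint angles; "joint_velocities": joint speeds; "joint_torque": joint torques, N m; "ee_pos": TCP position; "tcp_rot": TCP orientation; "ft_force": force on the tool from outside, world axes, zero at the start; "ft_torque": the same for the moment, N m; "opening": finger opening in m.
Only numpy, scipy, OpenCV 4.12 (cv2) and the standard library are available. Lean on these libraries where they do the work, as an engineer would, in place of code of your own. Each camera call takes 0.05 s, during which the arm holds its last target.

## Task

The hanging eye has only been started in the wooden rail and its collar still stands off the wood. Take the honing steel from its rest, slide it through the eye's loop and use it as a lever to turn the eye clockwise (seen from above) until its collar is fully home and it comes up firm, feeling for the stop and not straining it; never touch the eye with the gripper itself. Then draw the steel out and lay it back in its rest the way it lay, leaving the spice jar, mug and bowl alone.

Things in the scene. Friction and masses are not known exactly. Their poses are not given: they have to be found in the camera images.
- eye: Plain steel screw eye standing upright in the rail. Origin: on the screw axis at the underside of its round collar (30 mm across, 4 mm thick); z up the screw axis, x normal to the loop's plane (+x and -x alike), y in it. It only turns about z, sinking 1.6 mm per rad clockwise. The collar starts 1.0 to 1.9 mm off the wood: 0.6 to 1.2 rad to go, then a hard stop. It turns at 0.08 N m; firm is 0.2, over 0.5 N m strains it.
- eye_loop (a point): Centre of the eye's loop, 40 mm above eye's origin, same axes. The loop stands in an upright plane: 19 mm inside, 39 mm outside, wire 10 mm thick. A 12 mm rod through it swings freely up to about 0.7 rad to either side of x; then it bears on both sides of the loop and takes the eye along.
- rail_top (a point): Centre of the upper face of the wooden rail (80 x 240 mm, 20 mm thick, lying flat on the worktop, does not move); z up, y along its length. The eye stands within 30 mm of it.
- steel: The honing steel: a straight round steel rod 12 mm thick with a round end, 95 mm long, on a black handle 80 mm long of square section 20 x 20 mm; a thin bolster (18 mm across, 4 mm long) where the rod leaves the handle. About 0.15 kg, loose. Origin and axes as steel_grip.
- steel_grip (a point): On the axis of the honing steel, in the handle, 30 mm behind its front end and 50 mm ahead of its butt: a good place to grip, across y. x points along the steel to its tip, z up as it lies in the rest.
- steel_tip (a point): The very end of the rod, 125 mm along x from steel_grip.
- rest_seat (a point): Where steel_grip lies when the steel is in its rest, 50 mm above the worktop; x points to where the tip lies, z up. The fixed rest: a wood base 160 x 70 x 10 mm with two notched uprights 12 mm thick, one 38 mm behind this point for the handle (notch 28 mm wide, floor 40 mm above worktop), one 75 mm ahead for the rod (21 mm wide, floor 44 mm); cheeks 13 mm high.
- spice_mid (a point): Middle of the spice jar (48 mm across, 85 mm tall), a bystander.
- mug_mid (a point): Middle of the white mug (80 mm across, 85 mm tall, with a handle), a bystander.
- bowl_mid (a point): Middle of the blue bowl (110 mm across, 45 mm tall), a bystander.
Not all that is in view belongs to the job. Of the things that look like the steel, the largest one is meant. Of the things shaped like the part that bears rest_seat, the wooden one is meant.

How it is judged:
On the way, in this order (a step that is already met when the one before it is completed fails the run):
1. the rod of the honing steel is through the eye's loop (x of eye_loop in the frame of steel_grip between 0.045 and 0.105 m and y of eye_loop in the frame of steel_grip between -0.006 and 0.006 m and z of eye_loop in the frame of steel_grip between -0.006 and 0.006 m), for 0.1 s.
2. the eye is screwed home (collar within 0.3 mm of the wood) and pulled up firm: the rod, in its loop, bears on it with over 14 N (all of step 1 and z of eye in the frame of rail_top below 0.0003 m and contact force between steel and eye above 14 N), for 0.1 s.
At the end, for the whole second after the job is handed in: The eye's collar is down on the rail (within 0.3 mm), and the honing steel lies still and level in its rest, pointing the same way as at the start, its grip point within 12 mm of its place there and its tip within 12 mm to the side of the line of the rest (z of eye in the frame of rail_top below 0.0003 m and distance between steel_grip and rest_seat below 0.012 m and angle between steel_grip's own z axis and vertical below 0.1 rad and y of steel_tip in the frame of rest_seat between -0.012 and 0.012 m and x of steel_tip in the frame of rest_seat above 0.1 m and linear speed of steel below 0.02 m/s); the robot touches nothing.
It fails at once if the honing steel strains the eye (more than 60 N between them) (contact force between steel and eye above 60 N).
It fails at once if the gripper or the arm touches the eye (contact force between any of the fingers, the arm and eye above 1 N).
It fails at once if a bystander is moved more than 25 mm (distance of any of spice_mid, mug_mid, bowl_mid from where it was at the start of the episode above 0.025 m).
It also fails if it takes over 72 s, if anything falls off the work surface, if the arm or the gripper's body presses on something with over 40 N, if the wrist force passes 120 N, or if a joint passes its speed limit or range.

## Working session

There is one attempt and no reset: what is moved stays moved. The work goes in short steps, Python scripts to look and compute and a tool call to move; the robot and the scene stay as the last step left them, time stands still between calls to the robot, and variables do not carry over. Pictures are saved under pics/ and viewed, and the job is handed in when it is done.

Besides the shell and the picture viewer there is one more tool, called after ">>>" as a command line: name --argument value ..., lists and objects as JSON in quotes. play_rows: Moves the arm, as the interface text tells. Shift numbers are shares of 0.3 m and turn numbers shares of pi rad, none past 1 either way. Its arguments: {"type":"object","properties":{"steps":{"type":"string"},"fingers":{"type":"number"}},"required":["steps"]}

```bash
mkdir -p pics
cat > h.py <<'E'
import numpy as np, cv2
from workcell import manip, camera
def snap(n):
    c=camera(n); return c
def ray(c,u,v):
    p=cv2.undistortPoints(np.array([[[u,v]]],float),c["intrinsics"],np.array(c["dist"],float))[0,0]
    R=np.array(c["R"]);t=np.array(c["t"])
    return -R.T@t, R.T@np.array([p[0],p[1],1.])
def onz(c,u,v,z):
    o,d=ray(c,u,v); return o+d*(z-o[2])/d[2]
def proj(c,X):
    R=np.array(c["R"]);t=np.array(c["t"])
    return cv2.projectPoints(np.array(X,float).reshape(-1,1,3),cv2.Rodrigues(R)[0],t,c["intrinsics"],np.array(c["dist"],float))[0][:,0]
def tri(c1,p1,c2,p2):
    o1,d1=ray(c1,*p1);o2,d2=ray(c2,*p2)
    A=np.stack([d1,-d2],1);s=np.linalg.lstsq(A,o2-o1,rcond=None)[0]
    a=o1+s[0]*d1;b=o2+s[1]*d2
    return (a+b)/2,np.linalg.norm(a-b)
E
python3 - <<'E'
from h import *
import pickle
s=manip.observe();print(s, manip.tips_ahead)
for n in("scene","top"):
    c=camera(n);cv2.imwrite(f"pics/{n}0.png",c["color"]);pickle.dump(c,open(f"{n}0.pkl","wb"))
    print(n,-np.array(c["R"]).T@np.array(c["t"]),c["intrinsics"])
E
```

```text
{'clock': 0.0, 'joint_pos': array([ 1.03868967e+00,  3.81193292e-01,  1.29824568e+00, -1.81911425e-05,
        1.46362053e+00, -2.15273518e-01]), 'joint_velocities': array([ 3.51642747e-04,  1.81939630e-04,  3.84002573e-05, -9.20659072e-04,
       -7.80710233e-04, -1.80351893e-03]), 'joint_torque': array([ 5.72327508e-05, -4.37941289e+01, -2.24557686e+01,  7.13530881e-02,
        3.52825981e-02, -1.18479661e-04]), 'ee_pos': array([0.17121318, 0.52239497, 0.2521443 ]), 'tcp_rot': array([ 2.54357719e+00,  1.84283019e+00, -2.09980875e-03]), 'ft_force': array([ 0.50942259, -0.09133451, -0.27236406]), 'ft_torque': array([-0.03578608,  0.01604281,  0.00418474]), 'opening': 0.08823105203609499} 0.014
scene [1.34140294 0.3260301  0.62390402] [[529.24530109   0.         314.35372701]
 [  0.         529.24530109 233.29691796]
 [  0.           0.           1.        ]]
top [ 0.50909684 -0.10371567  1.17869543] [[613.54719513   0.         316.69584985]
 [  0.         613.54719513 249.25084186]
 [  0.           0.           1.        ]]
```

View pics/scene0.png

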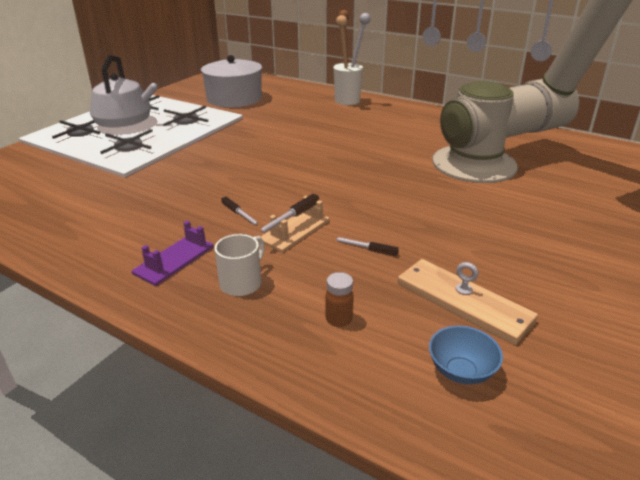

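View pics/top0.png

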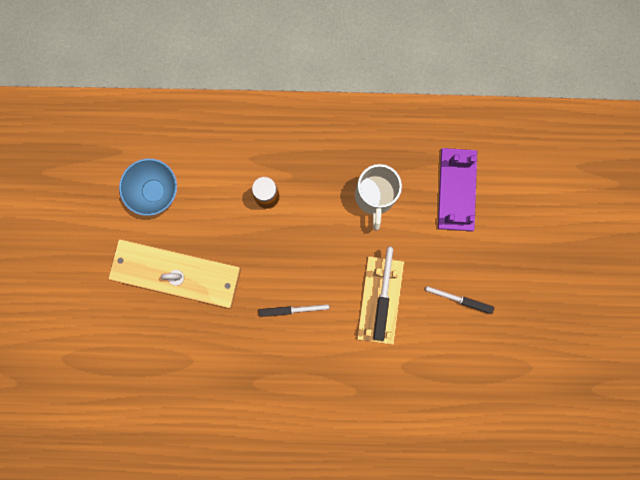

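The top view shows three steels: (293,311) and (460,300) are small and on the worktop. The one at (384,295) is longest and sits in the wooden rest, so it's the one meant. The other rest, at (458,190), is purple. The eye is at about (174,277) on the rail. I'll confirm with enlarged crops.

Run:
```python
from h import *
import pickle
T=pickle.load(open("top0.pkl","rb"));S=pickle.load(open("scene0.pkl","rb"))
a=cv2.resize(T["color"][235:355,330:430],None,fx=5,fy=5,interpolation=cv2.INTER_CUBIC)
b=cv2.resize(S["color"][180:260,210:340],None,fx=6,fy=6,interpolation=cv2.INTER_CUBIC)
c=cv2.resize(T["color"][235:315,100:250],None,fx=5,fy=5,interpolation=cv2.INTER_CUBIC)
d=cv2.resize(S["color"][250:345,390:540],None,fx=5,fy=5,interpolation=cv2.INTER_CUBIC)
for n,i in zip("abcd",(a,b,c,d)): cv2.imwrite(f"pics/crop_{n}.png",i)
```

```text
(no output)
```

View pics/crop_a.png

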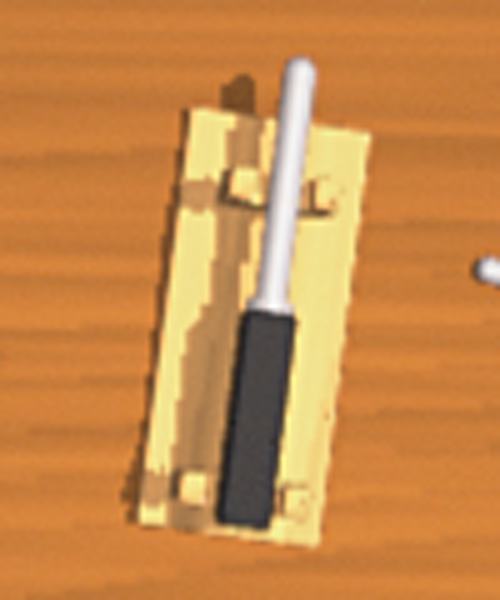

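View pics/crop_b.png

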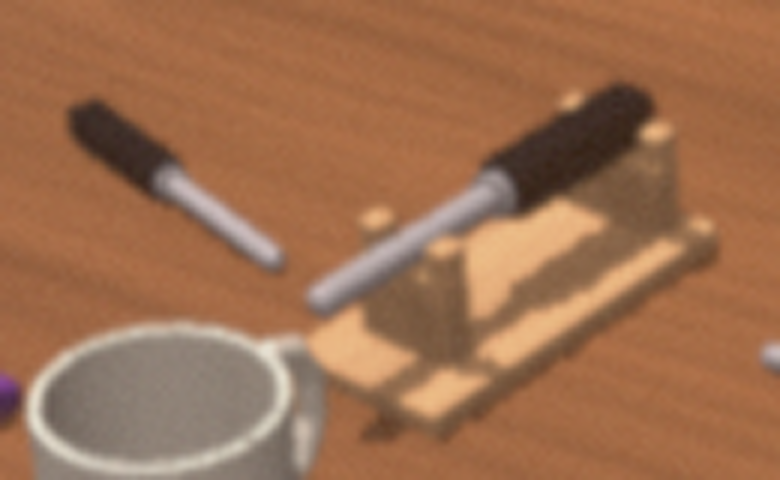

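View pics/crop_c.png

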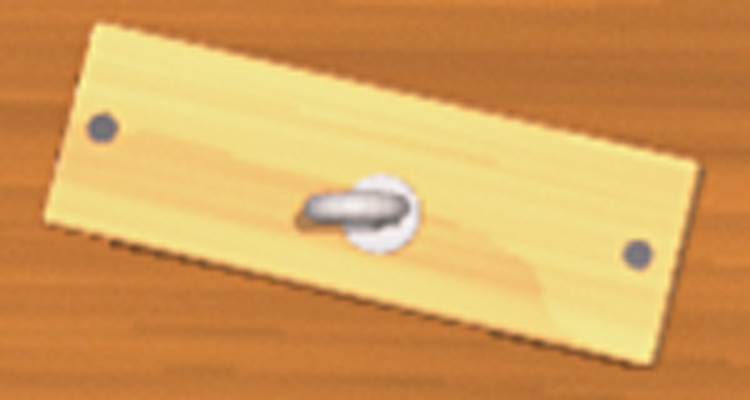

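View pics/crop_d.png

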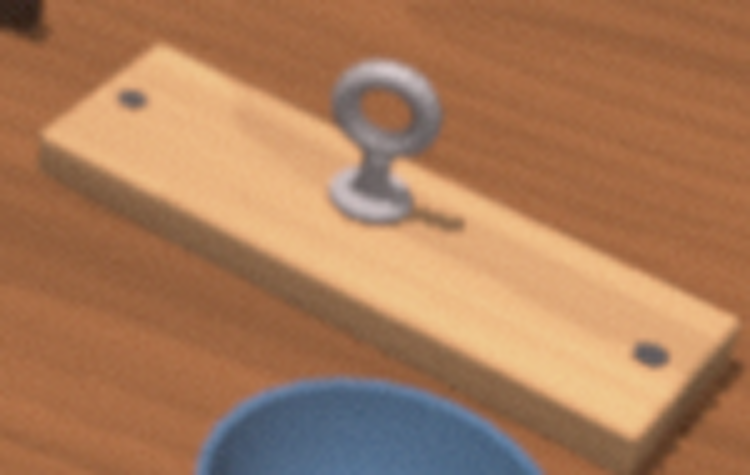

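Run:
```python
from h import *
import pickle
T=pickle.load(open("top0.pkl","rb"));S=pickle.load(open("scene0.pkl","rb"))
def comp(m,x0,x1,y0,y1):
    k=np.zeros_like(m);k[y0:y1,x0:x1]=m[y0:y1,x0:x1]
    n,l,st,ce=cv2.connectedComponentsWithStats(k)
    i=1+np.argmax(st[1:,4]);return (l==i).astype(np.uint8)
h=cv2.cvtColor(T["color"],cv2.COLOR_BGR2HSV)
dark=((h[...,2]<75)&(h[...,1]<110)).astype(np.uint8)
grey=((h[...,1]<60)&(h[...,2]>110)).astype(np.uint8)
hm=comp(dark,360,400,285,350);rm=comp(grey,370,400,240,305)
for n,m in(("handle",hm),("rod",rm)):
    c=cv2.findContours(m,0,2)[0][0];r=cv2.minAreaRect(c);print(n,r,m.sum())
    b=cv2.boxPoints(r)
    z=0.05+(0.01 if n=="handle" else 0)
    W=np.array([onz(T,*p,z) for p in b]);print(W.round(4),W.mean(0).round(4))
    print([np.linalg.norm(W[i]-W[i-1]).round(4) for i in range(4)])
# rail
yel=((h[...,0]>17)&(h[...,0]<32)&(h[...,1]>70)&(h[...,2]>170)).astype(np.uint8)
for nm,bx,z in(("rail",(95,255,230,320),0.02),("rest",(350,410,250,350),0.01)):
    m=comp(yel,*bx);m=cv2.morphologyEx(m,cv2.MORPH_CLOSE,np.ones((15,15)))
    c=max(cv2.findContours(m,0,2)[0],key=cv2.contourArea);r=cv2.minAreaRect(c);b=cv2.boxPoints(r)
    W=np.array([onz(T,*p,z) for p in b]);print(nm,r,W.mean(0).round(4));print(W.round(4),[np.linalg.norm(W[i]-W[i-1]).round(4) for i in range(4)])
em=comp(grey,150,195,262,295);c=cv2.findContours(em,0,2)[0][0];print("eye top",cv2.boundingRect(c),cv2.moments(c)['m10']/cv2.moments(c)['m00'])
hs=cv2.cvtColor(S["color"],cv2.COLOR_BGR2HSV)
g2=((hs[...,1]<70)).astype(np.uint8);em2=comp(g2,440,495,255,300);c=cv2.findContours(em2,0,2)[0][0];print("eye scene",cv2.boundingRect(c))
cv2.imwrite("pics/masks.png",np.hstack([cv2.resize(em[255:300,145:200]*255,None,fx=7,fy=7),cv2.resize(em2[255:300,440:495]*255,None,fx=7,fy=7)]))
for n,p in(("bowl",(148,187)),("spice",(264,189)),("mug",(379,187))):print(n,onz(T,*p,0.045 if n=="bowl" else .085).round(3))
```

```text
handle ((380.66558837890625, 318.3836669921875), (10.137917518615723, 42.537139892578125), 6.911227226257324) 299
[[ 0.465  -0.2141  0.06  ]
 [ 0.5414 -0.2226  0.06  ]
 [ 0.5396 -0.2409  0.06  ]
 [ 0.4632 -0.2324  0.06  ]] [ 0.5023 -0.2275  0.06  ]
[np.float64(0.0183), np.float64(0.0769), np.float64(0.0185), np.float64(0.0769)]
rod ((386.1926574707031, 271.88116455078125), (8.14821720123291, 50.428409576416016), 5.194429397583008) 308
[[ 0.5418 -0.2267  0.05  ]
 [ 0.6348 -0.2342  0.05  ]
 [ 0.6338 -0.2493  0.05  ]
 [ 0.5408 -0.2416  0.05  ]] [ 0.5878 -0.238   0.05  ]
[np.float64(0.015), np.float64(0.0933), np.float64(0.0151), np.float64(0.0933)]
rail ((173.972900390625, 272.7806701660156), (124.93700408935547, 41.045223236083984), 13.366931915283203) [0.5797 0.1605 0.02  ]
[[0.5664 0.284  0.02  ]
 [0.6429 0.2701 0.02  ]
 [0.5927 0.0364 0.02  ]
 [0.517  0.0517 0.02  ]] [np.float64(0.2375), np.float64(0.0777), np.float64(0.239), np.float64(0.0772)]
rest ((390.2567443847656, 301.4594421386719), (19.070283889770508, 83.67908477783203), 9.462322235107422) [ 0.5347 -0.2511  0.01  ]
[[ 0.4588 -0.2208  0.01  ]
 [ 0.6159 -0.2454  0.01  ]
 [ 0.6106 -0.2815  0.01  ]
 [ 0.4536 -0.2565  0.01  ]] [np.float64(0.036), np.float64(0.159), np.float64(0.0365), np.float64(0.159)]
eye top (161, 270, 23, 16) 174.04833333333332
eye scene (456, 262, 22, 33)
bowl [0.738 0.211 0.045]
spice [ 0.731 -0.011  0.085]
mug [ 0.739 -0.219  0.085]
```

View pics/masks.png

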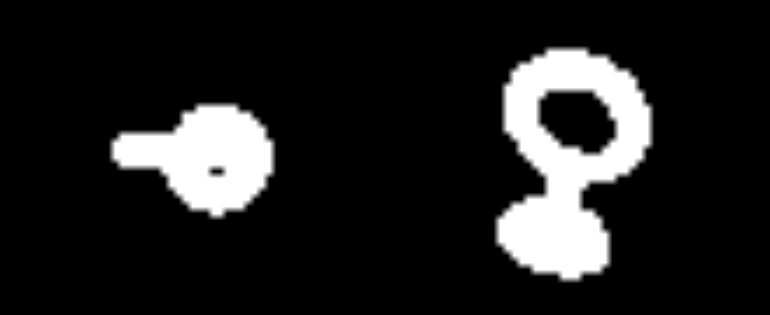

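Run:
```python
from h import *
import pickle
from scipy.spatial.transform import Rotation as R
T=pickle.load(open("top0.pkl","rb"));S=pickle.load(open("scene0.pkl","rb"))
print("collar",onz(T,176.1,277.7,.0255))
print("loop from top",onz(T,161,276.9,.0615),onz(T,182.6,276.3,.0615), onz(T,171.7,276.6,.0615))
print("tri",tri(T,(171.7,276.6),S,(467.4,272.5)))
print("collar scene",onz(S,(553-385)/7+440,255+237/7,.0255))
print("steel scene check",proj(S,[[.5122,-.2287,.05],[.5122+.125*.9925,-.2287-.125*.122,.05]]),proj(T,[[.5122,-.2287,.05],[.5122+.125*.9925,-.2287-.125*.122,.05]]))
i=cv2.resize(T["color"][262:292,152:192],None,fx=16,fy=16,interpolation=cv2.INTER_CUBIC);cv2.imwrite("pics/eye.png",i)
i=S["color"].copy()
for p in proj(S,[[.5122+a*.9925,-.2287-a*.122,.05] for a in(-.05,0,.03,.125)]):cv2.circle(i,tuple(int(round(v*16)) for v in p),12,(0,255,0),-1,shift=4)
cv2.imwrite("pics/st.png",cv2.resize(i[180:260,210:340],None,fx=6,fy=6))
print(R.from_rotvec(manip.observe()["tcp_rot"]).as_matrix().round(3))
```

```text
collar [0.57004372 0.15438748 0.0255    ]
loop from top [0.56900419 0.17399285 0.0615    ] [0.57094908 0.13456717 0.0615    ] [0.56997348 0.15445699 0.0615    ]
tri (array([0.56964673, 0.15668992, 0.05821039]), np.float64(0.00305442594755752))
collar scene [0.57446742 0.15863835 0.0255    ]
steel scene check [[301.46531288 206.51975177]
 [261.62757191 230.93770551]] [[380.7840688  312.84241177]
 [389.66237281 245.73763159]]
[[ 0.312  0.95  -0.001]
 [ 0.95  -0.312 -0.001]
 [-0.001 -0.    -1.   ]]
```

View pics/eye.png

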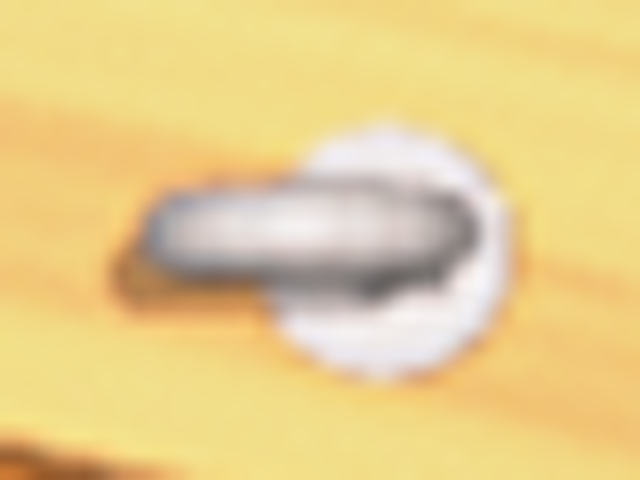

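View pics/st.png

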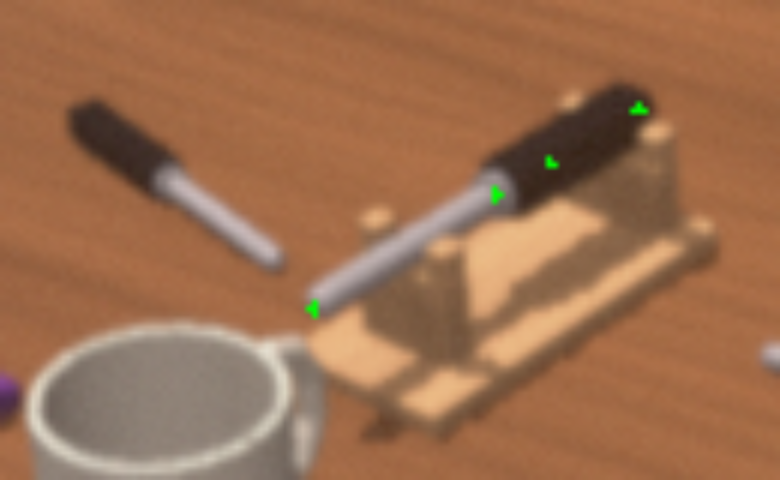

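```bash
cat >> h.py <<'E'
from scipy.spatial.transform import Rotation as Ro
def theta():
    m=Ro.from_rotvec(manip.observe()["tcp_rot"]).as_matrix(); return np.arctan2(m[1,1],m[0,1])  # tool y yaw = steel x yaw
def rows(targets,pos=None,th=None):
    s=manip.observe(); m=Ro.from_rotvec(s["tcp_rot"]).as_matrix(); p=s["ee_pos"] if pos is None else np.array(pos); t0=theta() if th is None else th
    for (x,y,z,t) in targets:
        # ideal downward tool axes
        c,sn=np.cos(t0),np.sin(t0); d=np.array([x,y,z])-p
        M=np.array([[-sn,c,0],[c,sn,0],[0,0,-1]]) # rows: tool x,y,z in world
        print("want",(x,y,z,round(t,3)),"->",(M@d/.3).round(4),round(-(t-t0)/np.pi,4))
E
python3 - <<'E'
from h import *
print(theta(),manip.observe()["ee_pos"])
rows([(0.335,0.16,0.25,-.122),(0.5122,-.2287,.14,-.122)])
E
```

```text
-0.3167965378853584 [0.17124945 0.52241215 0.25221905]
want (0.335, 0.16, 0.25, -0.122) -> [-0.9779  0.895   0.0074] -0.062
want (0.5122, -0.2287, 0.14, -0.122) -> [-2.0251  1.8599  0.3741] -0.062
```

>>> play_rows --steps "-0.978 0.895 0 -0.062;-0.978 0.895 0 -0.062;-0.978 0.895 0 -0.062;-0.978 0.895 0 -0.062;-0.978 0.895 0 -0.062;-0.978 0.895 0 -0.062;-0.978 0.895 0 -0.062;-0.978 0.895 0 -0.062" --fingers 1

```text
clock: 0.9
ee_pos: [0.3352, 0.1583, 0.2528]
tcp_rot: [2.352, 2.082, 0.0]
ft_force: [0.6, 0.6, -0.2]
opening: 0.0882
```

Run:
```python
from h import *
print(theta())
rows([(0.5122,-.2287,.14,-.122)])
```

```text
-0.12174124166372656
want (0.5122, -0.2287, 0.14, -0.122) -> [-1.2089  0.7423  0.3759] 0.0001
```

>>> play_rows --steps "-1 0.6 0.1 0;-1 0.6 0.1 0;-1 0.6 0.1 0;-1 0.6 0.1 0;-1 0.6 0.1 0;-1 0.6 0.1 0;-1 0.6 0.1 0;-1 0.6 0.1 0"

```text
clock: 1.7
ee_pos: [0.4785, -0.164, 0.2213]
tcp_rot: [-2.357, -2.076, 0.001]
ft_force: [-0.1, 0.6, -0.4]
opening: 0.088
```

Run:
```python
from h import *
print(theta())
rows([(0.5122,-.2287,.11,-.122)])
```

```text
-0.12639099144955776
want (0.5122, -0.2287, 0.11, -0.122) -> [-0.1997  0.1387  0.371 ] -0.0014
```

>>> play_rows --steps "-0.2 0.138 0.2 -0.001;-0.2 0.138 0.37 -0.001;-0.2 0.138 0.37 -0.001;-0.2 0.138 0.37 -0.001;-0.2 0.138 0.37 -0.001"

```text
clock: 2.2
ee_pos: [0.5109, -0.2234, 0.1124]
tcp_rot: [-2.349, -2.085, 0.0]
ft_force: [0.9, 0.1, 0.7]
opening: 0.0883
```

Run:
```python
from h import *
print(theta(),manip.observe()["ee_pos"])
rows([(0.5122,-.2287,.045,-.122)])
for n in("scene","top"):
    c=camera(n);i=c["color"][170:260,220:340] if n=="scene" else c["color"][220:360,310:450]
    cv2.imwrite(f"pics/pre_{n}.png",cv2.resize(i,None,fx=4,fy=4,interpolation=cv2.INTER_CUBIC))
```

```text
-0.11866341786104756 [ 0.51087866 -0.22340471  0.11238338]
want (0.5122, -0.2287, 0.045, -0.122) -> [-0.017   0.0065  0.2246] 0.0011
```

View pics/pre_scene.png

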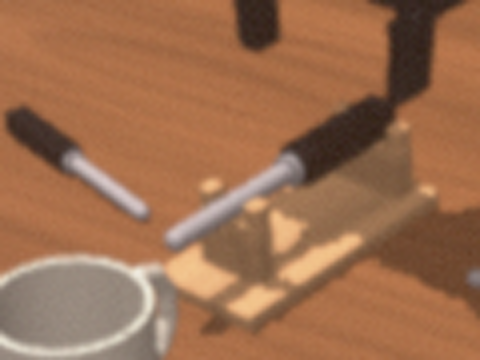

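View pics/pre_top.png

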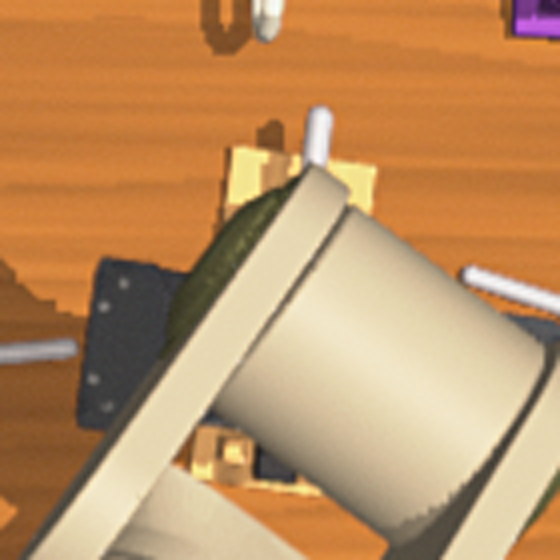

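Run:
```python
from h import *
print(theta(),manip.observe()["ee_pos"])
rows([(0.5122,-.2287,.045,-.122)])
```

```text
-0.11810784258878738 [ 0.51138024 -0.22353167  0.11386132]
want (0.5122, -0.2287, 0.045, -0.122) -> [-0.0168  0.0047  0.2295] 0.0012
```

>>> play_rows --steps "-0.017 0.005 0.12 0;-0.017 0.005 0.2 0;-0.017 0.005 0.225 0;-0.017 0.005 0.225 0;-0.017 0.005 0.225 0;-0.017 0.005 0.225 0"

```text
clock: 2.9
ee_pos: [0.5125, -0.2295, 0.0459]
tcp_rot: [2.347, 2.084, 0.001]
ft_force: [0.3, -0.9, 0.3]
opening: 0.0881
```

Run:
```python
from h import *
s=manip.observe();print(theta(),s["ee_pos"],s["joint_velocities"].round(3))
rows([(0.5122,-.2287,.045,-.122)])
```

```text
-0.11863838171749537 [ 0.51246883 -0.22953826  0.04586065] [-0.002  0.006  0.004  0.    -0.004  0.001]
want (0.5122, -0.2287, 0.045, -0.122) -> [ 0.0027 -0.0012  0.0029] 0.0011
```

Good. Closing the fingers.

>>> play_rows --steps "0.001 -0.001 0 0.001;0.001 -0.001 0 0.001;0.001 -0.001 0 0.001;0.001 -0.001 0 0.001;0.001 -0.001 0 0.001;0.001 -0.001 0 0.001;0.001 -0.001 0 0.001;0.001 -0.001 0 0.001" --fingers 0

```text
clock: 3.7
ee_pos: [0.5116, -0.229, 0.0442]
tcp_rot: [-2.353, -2.082, 0.0]
ft_force: [0.4, -0.2, -0.2]
opening: 0.0263
```

Run:
```python
from h import *
s=manip.observe();print(theta(),s["ee_pos"],s["opening"],s["ft_force"],s["ft_torque"])
```

```text
-0.12203603461715938 [ 0.51160994 -0.22897101  0.04424146] 0.026313431942564285 [ 0.41027525 -0.19463931 -0.15657583] [-0.0139224   0.04910509 -0.02648252]
```

>>> play_rows --steps "0 0 0 0;0 0 0 0;0 0 0 0;0 0 0 0"

```text
clock: 4.1
ee_pos: [0.5116, -0.229, 0.0442]
tcp_rot: [-2.353, -2.082, 0.0]
ft_force: [0.0, -0.4, 0.1]
opening: 0.0194
```

>>> play_rows --steps "0 0 -0.1 0;0 0 -0.2 0;0 0 -0.3 0;0 0 -0.3 0;0 0 -0.3 0;0 0 -0.3 0"

```text
clock: 4.7
ee_pos: [0.511, -0.2286, 0.1328]
tcp_rot: [-2.351, -2.08, 0.001]
ft_force: [0.9, 0.1, -1.1]
opening: 0.0194
```

Run:
```python
from h import *
s=manip.observe();print(theta(),s["ee_pos"],s["opening"],s["ft_force"],s["ft_torque"])
rows([(0.46,.0,.20,-.02),(0.40,.1545,.15,0.03)])
c=camera("scene");cv2.imwrite("pics/lift.png",c["color"][100:300,200:440])
```

```text
-0.12207458018141631 [ 0.51102964 -0.22856283  0.13281789] 0.01941020844910287 [ 0.87164935  0.14589166 -1.11061989] [-0.05199841  0.1039623   0.03302427]
want (0.46, 0.0, 0.2, -0.02) -> [ 0.7355 -0.2616 -0.2239] -0.0325
want (0.4, 0.1545, 0.15, 0.03) -> [ 1.2223 -0.5228 -0.0573] -0.0484
```

View pics/lift.png

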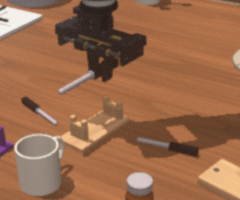

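>>> play_rows --steps "0.735 -0.2 -0.1 -0.03;0.735 -0.2 -0.1 -0.03;0.735 -0.2 -0.1 -0.03;0.735 -0.2 -0.1 -0.03;0.735 -0.2 -0.1 -0.03;0.735 -0.2 -0.1 -0.03"

```text
clock: 5.35
ee_pos: [0.4778, 0.0004, 0.1639]
tcp_rot: [-2.246, -2.194, 0.001]
ft_force: [0.2, -0.2, -1.7]
opening: 0.0193
```

Run:
```python
from h import *
s=manip.observe();print(theta(),s["ee_pos"],s["opening"],s["ft_force"],s["ft_torque"])
rows([(0.42,.1545,.13,0.03)])
```

```text
-0.02362318928255911 [4.77782670e-01 4.16402874e-04 1.63923373e-01] 0.019301013687148344 [ 0.22412504 -0.17931068 -1.72696622] [0.02466323 0.080996   0.01532817]
want (0.42, 0.1545, 0.13, 0.03) -> [ 0.5089 -0.2047  0.1131] -0.0171
```

>>> play_rows --steps "0.509 -0.205 0.11 -0.017;0.509 -0.205 0.11 -0.017;0.509 -0.205 0.11 -0.017;0.509 -0.205 0.11 -0.017;0.509 -0.205 0.2 -0.017;0.509 -0.205 0.3 -0.017;0.509 -0.205 0.36 -0.017;0.509 -0.205 0.36 -0.017"

```text
clock: 6.15
ee_pos: [0.4206, 0.1509, 0.0539]
tcp_rot: [-2.191, -2.246, 0.007]
ft_force: [-0.3, 0.7, -1.4]
opening: 0.0195
```

Run:
```python
from h import *
import pickle
for n in("scene","top"):
    c=camera(n);pickle.dump(c,open(f"{n}1.pkl","wb"));i=c["color"][220:340,380:560] if n=="scene" else c["color"][220:370,90:290]
    cv2.imwrite(f"pics/ins_{n}.png",cv2.resize(i,None,fx=4,fy=4,interpolation=cv2.INTER_CUBIC))
s=manip.observe();print(theta(),s["ee_pos"],s["opening"],s["ft_force"],s["ft_torque"])
```

```text
0.02505072452059393 [0.42191548 0.15112919 0.0561304 ] 0.019501191684326277 [ 0.02130843  0.62115814 -0.56394786] [0.00580904 0.06076499 0.02818715]
```

View pics/ins_scene.png

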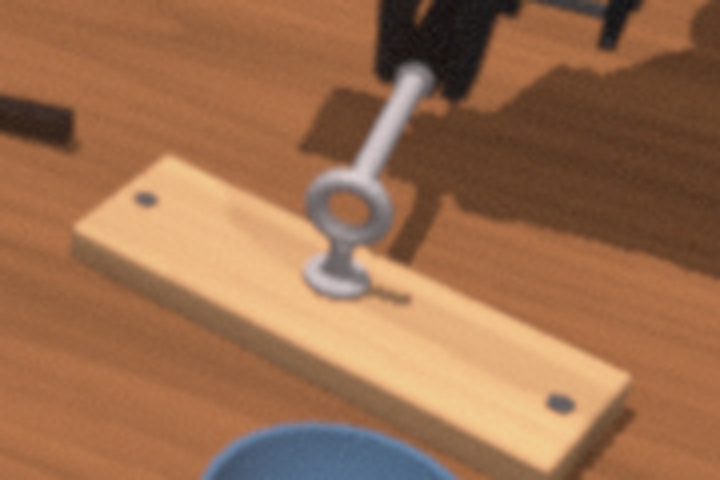

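View pics/ins_top.png

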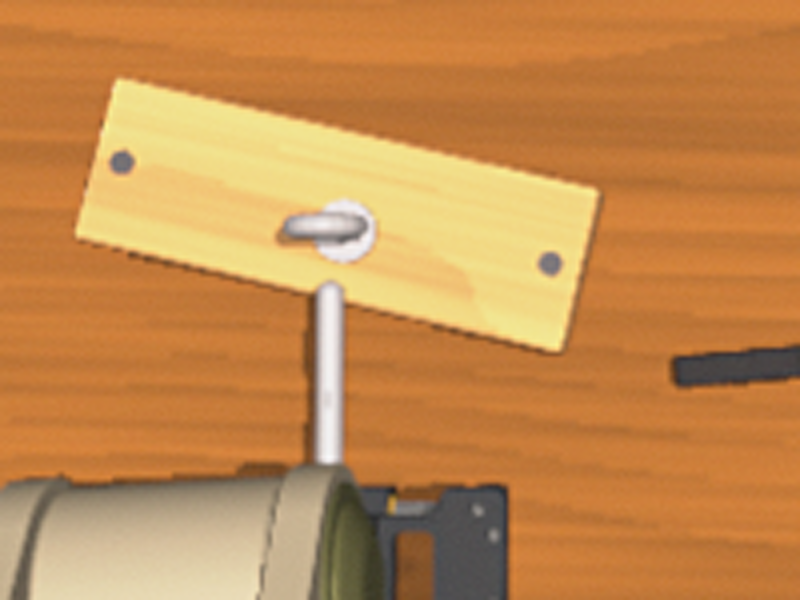

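Run:
```python
from h import *
import pickle
c=pickle.load(open("top1.pkl","rb"));h=cv2.cvtColor(c["color"],cv2.COLOR_BGR2HSV)
g=((h[...,1]<70)&(h[...,2]>110)).astype(np.uint8)
k=np.zeros_like(g);k[292:334,160:185]=g[292:334,160:185]
P=np.argwhere(k)
for v in range(292,334,5):
    r=P[P[:,0]==v][:,1]; 
    if len(r):print(v,r.min(),r.max(),onz(c,(r.min()+r.max())/2,v,.061).round(4))
tip=[np.argwhere(g[280:300,160:185])[:,0].min()+280];print("tip row",tip,onz(c,172.5,tip[0]-.5,.061))
# loop metal: compare
sub=c["color"][262:292,152:192];
print("loop span",onz(c,90+282/4-.4,220+226/4,.061),onz(c,90+370/4-.4,220+226/4,.061))
s=pickle.load(open("scene1.pkl","rb"))
# rod in scene: centre line
hs=cv2.cvtColor(s["color"],cv2.COLOR_BGR2HSV);gs=((hs[...,1]<70)&(hs[...,2]>100)).astype(np.uint8)
for v in (242,246,250,254,258,262):
    r=np.argwhere(gs[v,462:495])[:,0]+462;print(v,r.min(),r.max())
e=[manip.observe()["ee_pos"]][0]
th=theta();d=np.array([np.cos(th),np.sin(th),0])
print(proj(s,[e+[0,0,.0058]+d*a for a in(.034,.06,.09,.125)]))
```

```text
292 170 175 [0.542  0.1519 0.061 ]
297 169 175 [0.5329 0.1524 0.061 ]
302 169 175 [0.5239 0.152  0.061 ]
307 169 175 [0.5148 0.1516 0.061 ]
312 169 175 [0.5058 0.1512 0.061 ]
317 169 175 [0.4968 0.1508 0.061 ]
322 169 175 [0.4878 0.1505 0.061 ]
327 169 175 [0.4788 0.1501 0.061 ]
332 169 175 [0.4698 0.1497 0.061 ]
tip row [np.int64(280)] [0.5647438  0.15287745 0.061     ]
loop span [0.56972529 0.17579736 0.061     ] [0.57059226 0.13557195 0.061     ]
242 479 486
246 476 483
250 474 481
254 472 479
258 469 477
262 463 474
[[483.37450309 239.57097433]
 [479.62309056 246.19023404]
 [475.10794322 254.14860896]
 [469.56999761 263.89719156]]
```

Run:
```python
from h import *
import pickle
s=pickle.load(open("scene1.pkl","rb"));t=pickle.load(open("top1.pkl","rb"))
L=np.array([.570,.1548,.0615])
print("loop proj",proj(s,[L,L+[0,.0195,0],L-[0,.0195,0],L+[0,0,.0195],L-[0,0,.0195],L+[0,.001,0],L+[0,0,.001]]))
i=cv2.resize(s["color"][235:305,440:500],None,fx=10,fy=10,interpolation=cv2.INTER_CUBIC)
e=manip.observe()["ee_pos"];th=.04;d=np.array([np.cos(th),np.sin(th),0])
for p in np.vstack([proj(s,[e+[0,0,.0058]+d*a for a in(.034,.06,.09,.125,.148)])]):
    q=((p-[440,235]+.5)*10).astype(int);cv2.circle(i,tuple(q),4,(0,255,0),-1)
ang=np.linspace(0,6.28,40)
for r in(.0095,.0195):
  for p in proj(s,[L+[0,r*np.cos(a),r*np.sin(a)] for a in ang]):
    q=((p-[440,235]+.5)*10).astype(int);cv2.circle(i,tuple(q),2,(0,0,255),-1)
cv2.imwrite("pics/al.png",i)
i=cv2.resize(t["color"][262:322,145:205],None,fx=10,fy=10,interpolation=cv2.INTER_CUBIC)
for p in proj(t,[e+[0,0,.0058]+d*a for a in(.034,.06,.09,.125,.148)]+[L+[0,y,0] for y in(-.0195,0,.0195)]):
    q=((p-[145,262]+.5)*10).astype(int);cv2.circle(i,tuple(q),4,(0,255,0),-1)
cv2.imwrite("pics/alt.png",i)
```

```text
loop proj [[465.68184278 270.82084611]
 [476.48079213 274.26646694]
 [455.06330763 267.43329208]
 [467.31896985 261.86303239]
 [464.07725456 279.57565957]
 [466.23122072 270.99612366]
 [465.76499947 270.36646216]]
```

View pics/al.png

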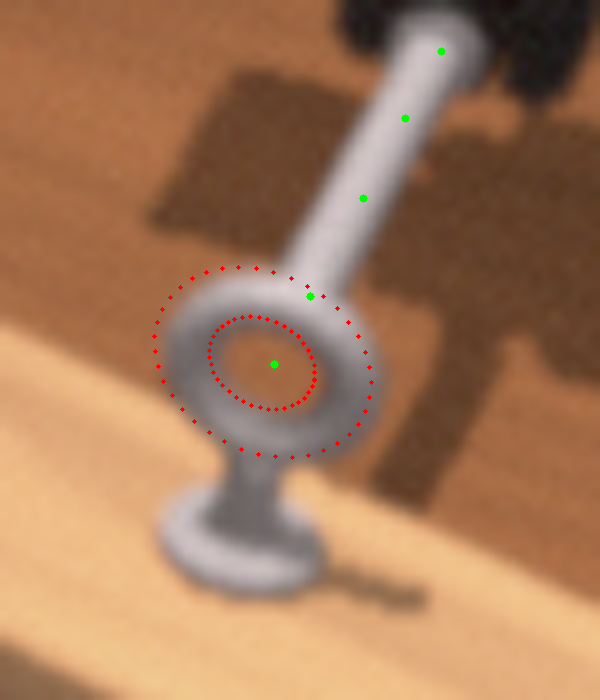

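View pics/alt.png

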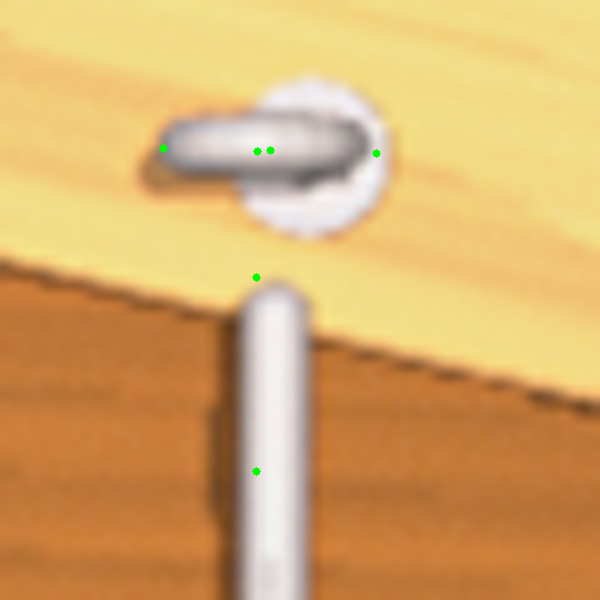

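Run:
```python
from h import *
s=manip.observe();print(theta(),s["ee_pos"],s["opening"],s["ft_force"],s["ft_torque"])
rows([(0.422,.1525,.0555,0.03),(0.494,.1547,.0555,0.03)])
```

```text
0.02505072452059393 [0.42191548 0.15112919 0.0561304 ] 0.019501191684326277 [ 0.02130843  0.62115814 -0.56394786] [0.00580904 0.06076499 0.02818715]
want (0.422, 0.1525, 0.0555, 0.03) -> [0.0046 0.0004 0.0021] -0.0016
want (0.494, 0.1547, 0.0555, 0.03) -> [0.0059 0.2405 0.0021] -0.0016
```

>>> play_rows --steps "0.005 0 0.002 -0.0015;0.005 0 0.002 -0.0015;0.005 0 0.002 -0.0015;0.005 0.02 0.002 -0.0015;0.005 0.04 0.002 -0.0015;0.005 0.06 0.002 -0.0015;0.005 0.06 0.002 -0.0015;0.005 0.06 0.002 -0.0015"

```text
clock: 7.05
ee_pos: [0.4396, 0.1535, 0.0555]
tcp_rot: [-2.187, -2.255, 0.0]
ft_force: [-0.0, 0.4, -1.4]
opening: 0.0191
```

Run:
```python
from h import *
s=manip.observe();print(theta(),s["ee_pos"],s["opening"],s["ft_force"],s["ft_torque"])
rows([(0.44,.1531,.0555,0.03),(0.494,.1547,.0555,0.03)])
for n in("scene","top"):
    c=camera(n);i=c["color"][235:305,440:500] if n=="scene" else c["color"][262:322,145:205]
    cv2.imwrite(f"pics/i2_{n}.png",cv2.resize(i,None,fx=8,fy=8,interpolation=cv2.INTER_CUBIC))
```

```text
0.03035896037579903 [0.43961619 0.15349776 0.05552357] 0.019130893531531874 [-0.00927092  0.3872837  -1.40287287] [0.01943014 0.03294149 0.03446584]
want (0.44, 0.1531, 0.0555, 0.03) -> [-0.0014  0.0012  0.0001] 0.0001
want (0.494, 0.1547, 0.0555, 0.03) -> [-1.500e-03  1.813e-01  1.000e-04] 0.0001
```

View pics/i2_scene.png

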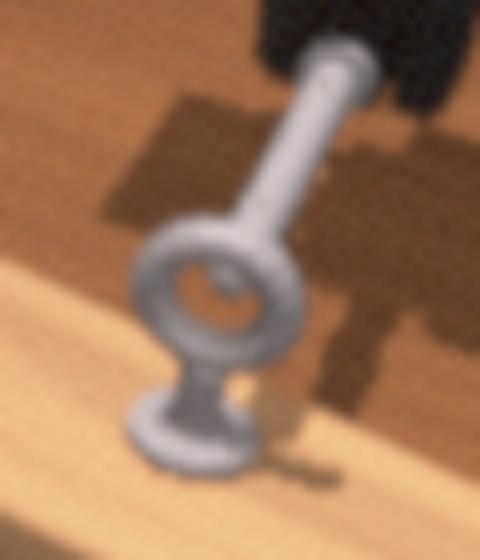

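View pics/i2_top.png

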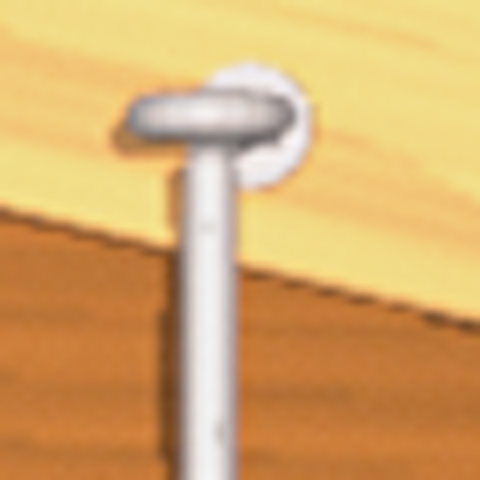

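>>> play_rows --steps "-0.001 0.02 0 0;-0.001 0.04 0 0;-0.001 0.06 0 0;-0.001 0.08 0 0;-0.001 0.08 0 0"

```text
clock: 7.65
ee_pos: [0.4646, 0.1539, 0.0556]
tcp_rot: [2.187, 2.254, 0.001]
ft_force: [0.5, -1.0, -1.0]
opening: 0.0196
```

>>> play_rows --steps "0 0.025 0 0;0 0.05 0 0;0 0.075 0 0;0 0.1 0 0;0 0.1 0 0;0 0.1 0 0"

```text
clock: 8.25
ee_pos: [0.4935, 0.1548, 0.0555]
tcp_rot: [-2.187, -2.255, 0.001]
ft_force: [-0.1, -0.2, -0.8]
opening: 0.0195
```

Run:
```python
from h import *
s=manip.observe();print(theta(),s["ee_pos"],s["opening"],s["ft_force"],s["ft_torque"])
for n in("scene","top"):
    c=camera(n);i=c["color"][235:305,440:500] if n=="scene" else c["color"][250:310,145:205]
    cv2.imwrite(f"pics/i3_{n}.png",cv2.resize(i,None,fx=8,fy=8,interpolation=cv2.INTER_CUBIC))
for k in range(4):
    camera("top");s=manip.observe();print(s["ft_force"].round(2),s["ft_torque"].round(3),s["ee_pos"])
```

```text
0.03033334126926159 [0.49350641 0.15484069 0.05549505] 0.019539808484360124 [-0.10676336 -0.21744085 -0.82760714] [ 0.04000618  0.08988772 -0.01310454]
[ 0.13  0.1  -1.68] [ 0.044  0.036 -0.017] [0.49327752 0.1548568  0.05561293]
[ 0.72 -0.08 -1.68] [ 0.     0.099 -0.046] [0.49330748 0.15489977 0.05567288]
[ 0.34  0.2  -1.25] [-0.002  0.053  0.023] [0.49336742 0.1548692  0.05568808]
[ 0.41 -0.36 -1.75] [ 0.054  0.002 -0.019] [0.49342613 0.15486334 0.05570481]
```

View pics/i3_scene.png

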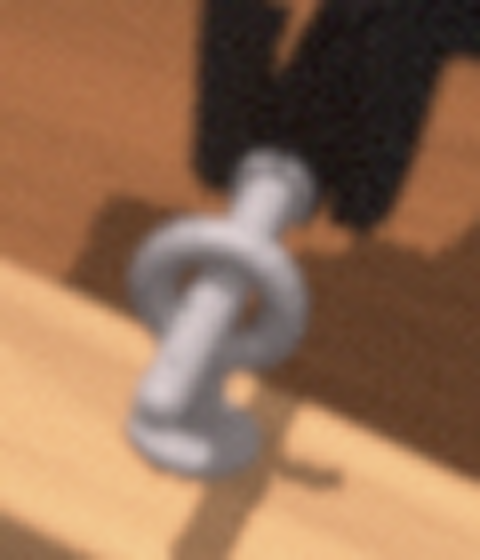

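View pics/i3_top.png

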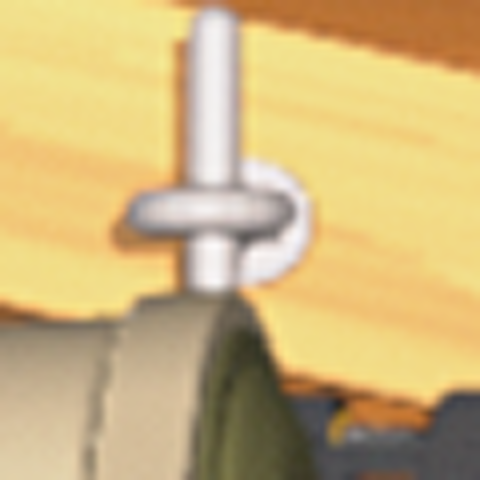

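```bash
cat >> h.py <<'E'
def avg(n=6):
    F=[];M=[]
    for k in range(n):
        s=manip.observe();F.append(s["ft_force"]);M.append(s["ft_torque"]);camera("top")
    F=np.mean(F,0);M=np.mean(M,0);s=manip.observe();p=s["ee_pos"];r=p-np.array([.571,.157,p[2]])
    print("clock",round(float(s["clock"]),2),"th",round(theta(),4),"pos",p.round(4),"F",F.round(2),"M",M.round(3),"Teye",round(M[2]+r[0]*F[1]-r[1]*F[0],3))
def arc(ths,C=(.571,.157),z=.0555,L=.078):
    rows([(C[0]-L*np.cos(t),C[1]-L*np.sin(t),z,t) for t in ths])
E
python3 - <<'E'
from h import *
avg(4)
arc(np.linspace(.03,-.55,8)[1:])
E
```

```text
clock 8.75 th 0.0304 pos [0.4936 0.1549 0.0557] F [ 0.29 -0.1  -1.52] M [ 0.042  0.035 -0.018] Teye -0.009
want (np.float64(0.49310893585815896), np.float64(0.1611209376180197), 0.0555, np.float64(-0.053)) -> [ 0.0209 -0.0008  0.0006] 0.0265
want (np.float64(0.4937172144853628), np.float64(0.16755324893568765), 0.0555, np.float64(-0.136)) -> [0.0423 0.0018 0.0006] 0.0529
want (np.float64(0.4948557596187978), np.float64(0.1739131504093619), 0.0555, np.float64(-0.219)) -> [0.0634 0.0063 0.0006] 0.0792
want (np.float64(0.4965167592684317), np.float64(0.1801570043426012), 0.0555, np.float64(-0.301)) -> [0.084  0.0124 0.0006] 0.1056
want (np.float64(0.49868881668562004), np.float64(0.18624196928515835), 0.0555, np.float64(-0.384)) -> [0.104  0.0203 0.0006] 0.132
want (np.float64(0.5013570285605212), np.float64(0.19212629398442066), 0.0555, np.float64(-0.467)) -> [0.1234 0.0298 0.0006] 0.1584
want (np.float64(0.5045030872793586), np.float64(0.19776960385659142), 0.0555, np.float64(-0.55)) -> [0.1419 0.0408 0.0006] 0.1847
```

>>> play_rows --steps "0.021 -0.001 0 0.0265;0.042 0.002 0 0.053;0.0635 0.006 0 0.079;0.084 0.0125 0 0.1055;0.104 0.02 0 0.132;0.1235 0.03 0 0.1585;0.142 0.041 0 0.1845;0.142 0.041 0 0.1845"

```text
clock: 9.55
ee_pos: [0.5048, 0.1982, 0.0556]
tcp_rot: [2.741, 1.536, 0.001]
ft_force: [0.7, -1.2, -1.1]
opening: 0.0196
```

Run:
```python
from h import *
c=camera("top");cv2.imwrite("pics/r1.png",cv2.resize(c["color"][240:310,130:210],None,fx=8,fy=8,interpolation=cv2.INTER_CUBIC))
avg(4)
arc([-.6,-.65,-.7,-.75,-.8,-.85])
```

```text
clock 9.8 th -0.5483 pos [0.5044 0.1976 0.0556] F [-0.01  0.22 -1.54] M [-0.006  0.025  0.007] Teye -0.007
want (np.float64(0.506623822037045), np.float64(0.20104211292481275), 0.0555, -0.6) -> [0.0137 0.0002 0.0005] 0.0165
want (np.float64(0.5089054637131736), np.float64(0.2042045396474111), 0.0555, -0.65) -> [0.0267 0.0012 0.0005] 0.0324
want (np.float64(0.5113423093918098), np.float64(0.2072489796045399), 0.0555, -0.7) -> [0.0396 0.0028 0.0005] 0.0483
want (np.float64(0.5139282682278419), np.float64(0.21016782328182007), 0.0555, -0.75) -> [0.0524 0.0051 0.0005] 0.0642
want (np.float64(0.5166568766709211), np.float64(0.21295377509016278), 0.0555, -0.8) -> [0.065  0.008  0.0005] 0.0801
want (np.float64(0.5195213146209714), np.float64(0.21559987160094282), 0.0555, -0.85) -> [0.0775 0.0116 0.0005] 0.096
```

View pics/r1.png

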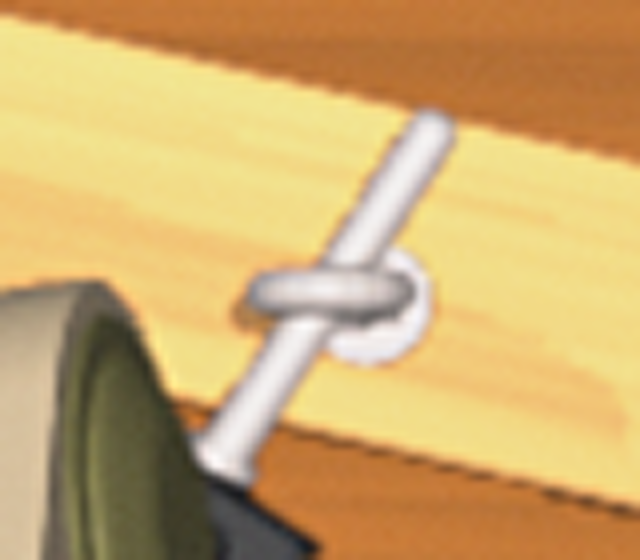

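>>> play_rows --steps "0.0135 0 0 0.0165;0.0265 0.001 0 0.0325;0.0395 0.003 0 0.0485;0.0525 0.005 0 0.064;0.0525 0.005 0 0.064"

```text
clock: 10.3
ee_pos: [0.5139, 0.2103, 0.0555]
tcp_rot: [2.881, 1.253, -0.001]
ft_force: [-1.2, -2.0, -2.0]
opening: 0.0194
```

Run:
```python
from h import *
avg(6)
arc([-.8,-.85,-.9,-.95])
```

```text
clock 10.6 th -0.7498 pos [0.5139 0.2103 0.0556] F [-0.8  -1.23 -1.35] M [-0.171  0.21  -0.056] Teye 0.058
want (np.float64(0.5166568766709211), np.float64(0.21295377509016278), 0.0555, -0.8) -> [0.0128 0.0006 0.0005] 0.016
want (np.float64(0.5195213146209714), np.float64(0.21559987160094282), 0.0555, -0.85) -> [0.0257 0.0016 0.0005] 0.0319
want (np.float64(0.5225144224748881), np.float64(0.21809949895094372), 0.0555, -0.9) -> [0.0386 0.0032 0.0005] 0.0478
want (np.float64(0.5256287190218171), np.float64(0.22044640937357116), 0.0555, -0.95) -> [0.0514 0.0055 0.0005] 0.0637
```

>>> play_rows --steps "0.006 0 0 0.008;0.0128 0.0005 0 0.016;0.0193 0.001 0 0.024;0.0257 0.0015 0 0.032;0.0322 0.0025 0 0.04;0.0386 0.003 0 0.048;0.0386 0.003 0 0.048"

```text
clock: 11.3
ee_pos: [0.5227, 0.2184, 0.0556]
tcp_rot: [-2.968, -1.031, 0.0]
ft_force: [-2.8, -2.1, -1.9]
opening: 0.0196
```

Run:
```python
from h import *
c=camera("top");cv2.imwrite("pics/r2.png",cv2.resize(c["color"][240:310,130:210],None,fx=8,fy=8,interpolation=cv2.INTER_CUBIC))
avg(6)
arc([-.95,-1.,-1.05,-1.1])
```

```text
clock 11.65 th -0.9011 pos [0.5226 0.2183 0.0556] F [-2.24 -1.47 -1.8 ] M [-0.181  0.381 -0.141] Teye 0.067
want (np.float64(0.5256287190218171), np.float64(0.22044640937357116), 0.0555, -0.95) -> [0.0124 0.0007 0.0005] 0.0156
want (np.float64(0.5288564201422851), np.float64(0.22263473681501594), 0.0555, -1.0) -> [0.0254 0.0016 0.0005] 0.0315
want (np.float64(0.5321894582644453), np.float64(0.22465901159633334), 0.0555, -1.05) -> [0.0383 0.0032 0.0005] 0.0474
want (np.float64(0.535619502528805), np.float64(0.22651417408479196), 0.0555, -1.1) -> [0.0511 0.0055 0.0005] 0.0633
```

View pics/r2.png

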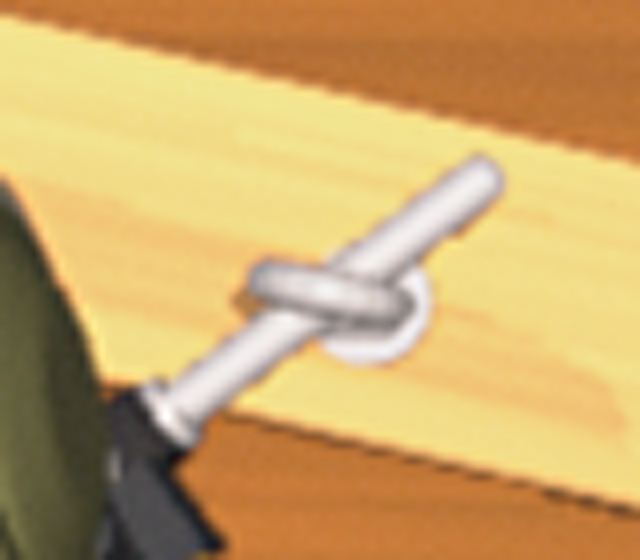

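Run:
```python
from h import *
arc([-.95,-1.,-1.05,-1.1],C=(.570,.1563))
```

```text
want (np.float64(0.5246287190218171), np.float64(0.21974640937357115), 0.0555, -0.95) -> [0.0084 0.0004 0.0005] 0.0156
want (np.float64(0.5278564201422851), np.float64(0.2219347368150159), 0.0555, -1.0) -> [0.0213 0.0014 0.0005] 0.0315
want (np.float64(0.5311894582644452), np.float64(0.2239590115963333), 0.0555, -1.05) -> [0.0342 0.003  0.0005] 0.0474
want (np.float64(0.534619502528805), np.float64(0.22581417408479196), 0.0555, -1.1) -> [0.047  0.0052 0.0005] 0.0633
```

>>> play_rows --steps "0.0042 0 0 0.008;0.0084 0.0005 0 0.0155;0.015 0.001 0 0.0235;0.0213 0.0015 0 0.0315;0.028 0.002 0 0.0395;0.0342 0.003 0 0.0475;0.0342 0.003 0 0.0475"

```text
clock: 12.35
ee_pos: [0.5314, 0.2242, 0.0556]
tcp_rot: [-3.036, -0.807, -0.0]
ft_force: [-0.8, 2.3, -2.4]
opening: 0.0196
```

Run:
```python
from h import *
avg(6)
arc([-1.1,-1.15,-1.2,-1.25],C=(.570,.1563))
```

```text
clock 12.65 th -1.0502 pos [0.5313 0.224  0.0557] F [-0.79  1.9  -2.41] M [0.322 0.187 0.076] Teye 0.054
want (np.float64(0.534619502528805), np.float64(0.22581417408479196), 0.0555, -1.1) -> [0.0126 0.0003 0.0007] 0.0158
want (np.float64(0.5381379796110357), np.float64(0.22749558734032063), 0.0555, -1.15) -> [0.0256 0.0013 0.0007] 0.0318
want (np.float64(0.5417360951508194), np.float64(0.22899904870544363), 0.0555, -1.2) -> [0.0385 0.0029 0.0007] 0.0477
want (np.float64(0.545404855733169), np.float64(0.23032080030973573), 0.0555, -1.25) -> [0.0513 0.0052 0.0007] 0.0636
```

Run:
```python
from h import *
arc([-1.1,-1.15,-1.2],C=(.5704,.1568),z=.055)
```

```text
want (np.float64(0.535019502528805), np.float64(0.22631417408479196), 0.055, -1.1) -> [ 0.0146 -0.0005  0.0023] 0.0158
want (np.float64(0.5385379796110358), np.float64(0.22799558734032063), 0.055, -1.15) -> [0.0276 0.0005 0.0023] 0.0318
want (np.float64(0.5421360951508195), np.float64(0.22949904870544363), 0.055, -1.2) -> [0.0405 0.0021 0.0023] 0.0477
```

>>> play_rows --steps "0.007 0 0.001 0.008;0.0146 -0.0005 0.002 0.016;0.021 0 0.002 0.024;0.0276 0.0005 0.002 0.032;0.034 0.001 0.002 0.04;0.0405 0.002 0.002 0.0475;0.0405 0.002 0.002 0.0475"

```text
clock: 13.35
ee_pos: [0.5422, 0.2295, 0.055]
tcp_rot: [3.088, 0.578, -0.001]
ft_force: [-2.0, 0.3, -1.5]
opening: 0.0196
```

Run:
```python
from h import *
c=camera("top");cv2.imwrite("pics/r3.png",cv2.resize(c["color"][240:310,130:210],None,fx=8,fy=8,interpolation=cv2.INTER_CUBIC))
avg(6)
arc([-1.25,-1.3,-1.35,-1.4],C=(.5704,.1568),z=.055)
```

```text
clock 13.7 th -1.1995 pos [0.5421 0.2295 0.0551] F [-1.44  0.21 -1.61] M [ 0.064  0.286 -0.064] Teye 0.035
want (np.float64(0.5458048557331691), np.float64(0.23082080030973573), 0.055, -1.25) -> [0.0133 0.0003 0.0002] 0.0161
want (np.float64(0.5495350913672822), np.float64(0.23195753846254105), 0.055, -1.3) -> [0.0263 0.0013 0.0002] 0.032
want (np.float64(0.5533174784067427), np.float64(0.2329064219104794), 0.055, -1.35) -> [0.0392 0.0029 0.0002] 0.0479
want (np.float64(0.5571425628537812), np.float64(0.23366507893909988), 0.055, -1.4) -> [0.052  0.0052 0.0002] 0.0638
```

View pics/r3.png

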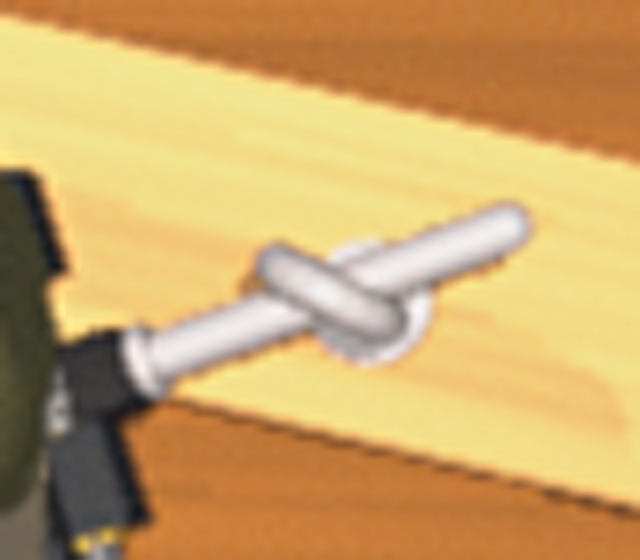

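>>> play_rows --steps "0.0045 0 0.0005 0.0053;0.009 0 0.0005 0.0106;0.0133 0.0003 0.0005 0.016;0.0133 0.0003 0.0005 0.016"

```text
clock: 14.1
ee_pos: [0.5459, 0.2309, 0.0548]
tcp_rot: [-3.101, -0.501, 0.0]
ft_force: [-2.3, 0.8, -2.1]
opening: 0.0195
```

Run:
```python
from h import *
avg(5)
arc([-1.28,-1.31,-1.34],C=(.5704,.1568),z=.0548)
```

```text
clock 14.35 th -1.2498 pos [0.5458 0.2309 0.0549] F [-2.43  0.09 -2.03] M [ 0.025  0.395 -0.122] Teye 0.055
want (np.float64(0.5480362136487075), np.float64(0.23152523710255954), 0.0548, -1.28) -> [0.0078 0.0002 0.0002] 0.0096
want (np.float64(0.5502876974624518), np.float64(0.23216242622579325), 0.0548, -1.31) -> [0.0155 0.0006 0.0002] 0.0192
want (np.float64(0.5525572809909401), np.float64(0.2327317942522349), 0.0548, -1.34) -> [0.0233 0.0012 0.0002] 0.0287
```

>>> play_rows --steps "0.003 0 0 0.005;0.0065 0 0 0.0096;0.0065 0 0 0.0096;0.0065 0 0 0.0096"

```text
clock: 14.75
ee_pos: [0.5478, 0.2315, 0.0549]
tcp_rot: [3.108, 0.455, 0.0]
ft_force: [-1.5, 0.6, -2.1]
opening: 0.0193
```

Run:
```python
from h import *
avg(5)
arc([-1.31,-1.34,-1.37],C=(.5702,.1567),z=.0547)
```

```text
clock 15.0 th -1.2799 pos [0.5477 0.2315 0.0549] F [-0.94  0.47 -2.02] M [ 0.059  0.283 -0.019] Teye 0.04
want (np.float64(0.5500876974624518), np.float64(0.23206242622579326), 0.0547, -1.31) -> [0.0081 0.0004 0.0007] 0.0096
want (np.float64(0.5523572809909402), np.float64(0.2326317942522349), 0.0547, -1.34) -> [0.0158 0.0007 0.0007] 0.0191
want (np.float64(0.5546429217621893), np.float64(0.23313282878909192), 0.0547, -1.37) -> [0.0236 0.0013 0.0007] 0.0287
```

>>> play_rows --steps "0.0035 0 0.0005 0.005;0.0075 0.0003 0.0005 0.0096;0.011 0.0005 0.0005 0.0145;0.015 0.0007 0.0005 0.019;0.015 0.0007 0.0005 0.019"

```text
clock: 15.5
ee_pos: [0.5522, 0.2326, 0.0547]
tcp_rot: [-3.121, -0.361, -0.0]
ft_force: [-1.3, 1.4, -0.4]
opening: 0.0194
```

Run:
```python
from h import *
avg(5)
arc([-1.37,-1.4,-1.43],C=(.5702,.1566),z=.0546)
```

```text
clock 15.75 th -1.3396 pos [0.552  0.2326 0.0547] F [-1.04  1.17 -1.5 ] M [ 0.168  0.252 -0.009] Teye 0.047
want (np.float64(0.5546429217621893), np.float64(0.2330328287890919), 0.0546, -1.37) -> [0.0088 0.0006 0.0005] 0.0097
want (np.float64(0.5569425628537812), np.float64(0.23346507893909987), 0.0546, -1.4) -> [0.0165 0.001  0.0005] 0.0192
want (np.float64(0.5592541347439546), np.float64(0.23382815570629983), 0.0546, -1.43) -> [0.0243 0.0016 0.0005] 0.0288
```

>>> play_rows --steps "0.004 0 0 0.005;0.0085 0.0005 0 0.0096;0.012 0.0007 0 0.0145;0.016 0.001 0.0005 0.019;0.016 0.001 0.0005 0.019"

```text
clock: 16.25
ee_pos: [0.5568, 0.2335, 0.0546]
tcp_rot: [-3.13, -0.268, 0.0]
ft_force: [-2.6, 2.8, -0.3]
opening: 0.0195
```

Run:
```python
from h import *
avg(5)
arc([-1.43,-1.46,-1.49],C=(.5702,.1566),z=.0545)
```

```text
clock 16.5 th -1.3993 pos [0.5567 0.2334 0.0546] F [-2.09  2.27 -0.97] M [ 0.376  0.367 -0.07 ] Teye 0.058
want (np.float64(0.5592541347439546), np.float64(0.23382815570629983), 0.0545, -1.43) -> [0.0085 0.0001 0.0004] 0.0098
want (np.float64(0.5615755571740346), np.float64(0.23412173234610828), 0.0545, -1.46) -> [0.0163 0.0005 0.0004] 0.0193
want (np.float64(0.5639047410205256), np.float64(0.2343455446593652), 0.0545, -1.49) -> [0.024  0.0011 0.0004] 0.0289
```

>>> play_rows --steps "0.004 -0.001 0 0.005;0.008 -0.002 0 0.0096;0.0115 -0.002 0.0005 0.0145;0.015 -0.002 0.0005 0.019;0.015 -0.002 0.0005 0.019"

```text
clock: 17.0
ee_pos: [0.5613, 0.2345, 0.0544]
tcp_rot: [3.136, 0.174, -0.0]
ft_force: [-2.5, -2.5, -2.2]
opening: 0.0195
```

Run:
```python
from h import *
c=camera("top");cv2.imwrite("pics/r4.png",cv2.resize(c["color"][240:310,130:210],None,fx=8,fy=8,interpolation=cv2.INTER_CUBIC))
c=camera("scene");cv2.imwrite("pics/r4s.png",cv2.resize(c["color"][235:305,440:520],None,fx=8,fy=8,interpolation=cv2.INTER_CUBIC))
avg(5)
arc([-1.49,-1.52,-1.55],C=(.5701,.1570),z=.0545)
```

```text
clock 17.35 th -1.4591 pos [0.5612 0.2346 0.0545] F [-1.46 -1.99 -1.38] M [-0.301  0.265 -0.052] Teye 0.081
want (np.float64(0.5638047410205256), np.float64(0.2347455446593652), 0.0545, -1.49) -> [ 0.0088  0.0004 -0.0001] 0.0098
want (np.float64(0.5661395901751809), np.float64(0.23489939123009546), 0.0545, -1.52) -> [ 0.0166  0.0008 -0.0001] 0.0194
want (np.float64(0.5684780034313588), np.float64(0.23498313360676984), 0.0545, -1.55) -> [ 0.0244  0.0014 -0.0001] 0.0289
```

View pics/r4.png

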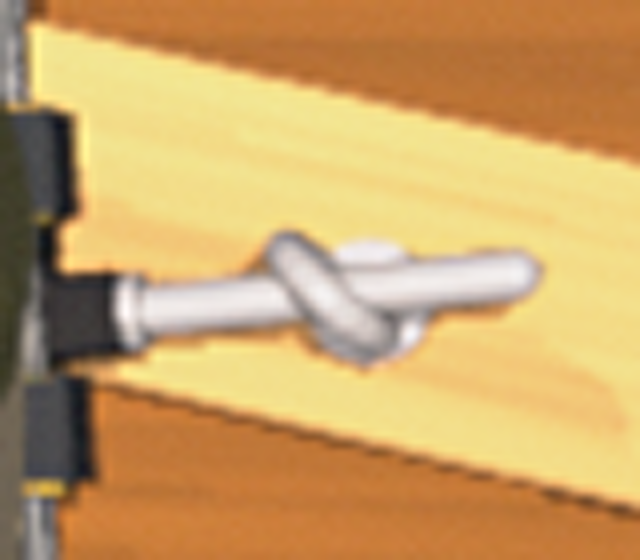

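View pics/r4s.png

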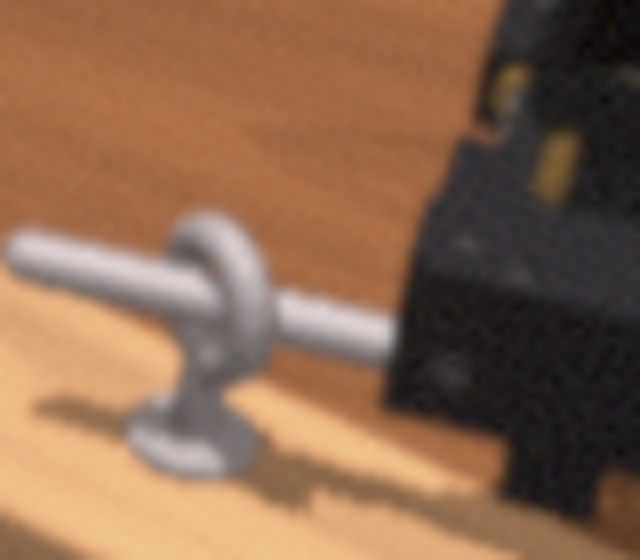

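>>> play_rows --steps "0.004 0.001 0 0.005;0.008 0.001 0 0.0096;0.0115 0.001 0 0.0145;0.015 0.0012 0 0.019;0.015 0.0012 0 0.019"

```text
clock: 17.85
ee_pos: [0.5658, 0.2349, 0.0544]
tcp_rot: [-3.141, -0.081, -0.0]
ft_force: [-1.4, -2.1, -2.2]
opening: 0.0194
```

Run:
```python
from h import *
avg(5)
arc([-1.55,-1.58,-1.61],C=(.5700,.1568),z=.0544)
```

```text
clock 18.1 th -1.5187 pos [0.5657 0.2349 0.0545] F [-1.31 -1.26 -1.6 ] M [-0.196  0.246 -0.035] Teye 0.074
want (np.float64(0.5683780034313587), np.float64(0.23478313360676983), 0.0544, -1.55) -> [0.009  0.0008 0.0002] 0.01
want (np.float64(0.570717876374967), np.float64(0.2347966964269017), 0.0544, -1.58) -> [0.0168 0.0012 0.0002] 0.0195
want (np.float64(0.573057103278293), np.float64(0.23474006748486848), 0.0544, -1.61) -> [0.0246 0.0018 0.0002] 0.0291
```

>>> play_rows --steps "0.004 0.0005 0 0.005;0.0085 0.0008 0 0.0098;0.012 0.001 0 0.0145;0.0158 0.0012 0 0.0193;0.0158 0.0012 0 0.0193"

```text
clock: 18.6
ee_pos: [0.5705, 0.2349, 0.0544]
tcp_rot: [-3.141, 0.015, 0.0]
ft_force: [-1.4, 0.9, -1.5]
opening: 0.0196
```

Run:
```python
from h import *
avg(5)
arc([-1.61,-1.64,-1.67],C=(.5700,.1568),z=.0543)
```

```text
clock 18.85 th -1.5793 pos [0.5704 0.2348 0.0544] F [-1.64  0.58 -1.6 ] M [ 0.107  0.328 -0.035] Teye 0.093
want (np.float64(0.573057103278293), np.float64(0.23474006748486848), 0.0543, -1.61) -> [0.009  0.0002 0.0004] 0.0098
want (np.float64(0.5753935789950168), np.float64(0.23461329774289552), 0.0543, -1.64) -> [0.0168 0.0006 0.0004] 0.0193
want (np.float64(0.5777252008547007), np.float64(0.23441650128519403), 0.0543, -1.67) -> [0.0246 0.0012 0.0004] 0.0289
```

>>> play_rows --steps "0.003 0 0 0.0033;0.006 0 0 0.0066;0.009 0.0002 0 0.0098;0.009 0.0002 0 0.0098"

```text
clock: 19.25
ee_pos: [0.573, 0.2347, 0.0544]
tcp_rot: [-3.141, 0.063, 0.001]
ft_force: [-2.3, 1.7, -1.8]
opening: 0.0194
```

Run:
```python
from h import *
avg(5)
arc([-1.64,-1.67,-1.7],C=(.5700,.1568),z=.0543)
```

```text
clock 19.5 th -1.6102 pos [0.573  0.2347 0.0544] F [-2.36  1.77 -2.15] M [ 0.221  0.429 -0.112] Teye 0.075
want (np.float64(0.5753935789950168), np.float64(0.23461329774289552), 0.0543, -1.64) -> [0.0079 0.     0.0004] 0.0095
want (np.float64(0.5777252008547007), np.float64(0.23441650128519403), 0.0543, -1.67) -> [0.0157 0.0004 0.0004] 0.019
want (np.float64(0.5800498705550509), np.float64(0.23414985521529252), 0.0543, -1.7) -> [0.0235 0.001  0.0004] 0.0286
```

>>> play_rows --steps "0.0025 0 0 0.0033;0.005 -0.0005 0 0.0066;0.0075 -0.0005 0 0.0098;0.0075 -0.0005 0 0.0098"

```text
clock: 19.9
ee_pos: [0.5752, 0.2347, 0.0543]
tcp_rot: [3.139, -0.111, -0.001]
ft_force: [-4.7, 1.3, -1.3]
opening: 0.0194
```

Run:
```python
from h import *
avg(5)
arc([-1.67,-1.7,-1.73],C=(.5698,.1569),z=.0543)
```

```text
clock 20.15 th -1.6409 pos [0.5752 0.2347 0.0544] F [-4.15  0.93 -1.38] M [ 0.118  0.695 -0.031] Teye 0.295
want (np.float64(0.5775252008547007), np.float64(0.23451650128519408), 0.0543, -1.67) -> [0.0078 0.0001 0.0003] 0.0093
want (np.float64(0.5798498705550509), np.float64(0.23424985521529257), 0.0543, -1.7) -> [0.0155 0.0004 0.0003] 0.0188
want (np.float64(0.5821654960502474), np.float64(0.2339135994966559), 0.0543, -1.73) -> [0.0233 0.001  0.0003] 0.0284
```

Run:
```python
from h import *
c=camera("top");cv2.imwrite("pics/r5.png",cv2.resize(c["color"][240:310,130:210],None,fx=8,fy=8,interpolation=cv2.INTER_CUBIC))
c=camera("scene");cv2.imwrite("pics/r5s.png",cv2.resize(c["color"][235:305,440:520],None,fx=8,fy=8,interpolation=cv2.INTER_CUBIC))
avg(5)
```

```text
clock 20.5 th -1.641 pos [0.5753 0.2347 0.0544] F [-4.18  0.87 -1.95] M [ 0.129  0.75  -0.051] Teye 0.277
```

View pics/r5.png

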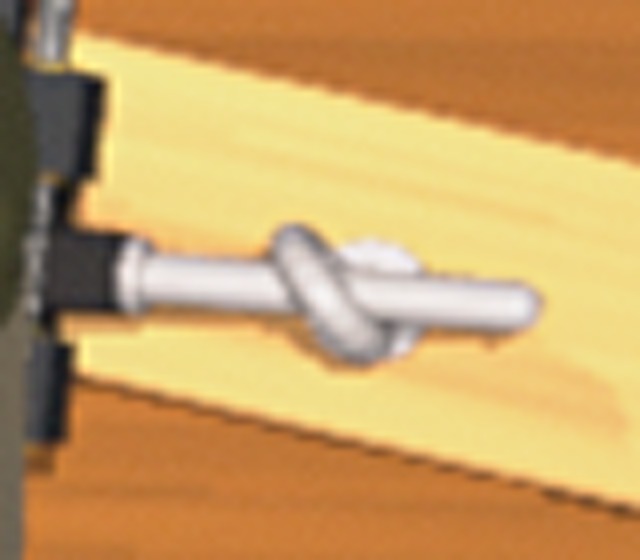

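View pics/r5s.png

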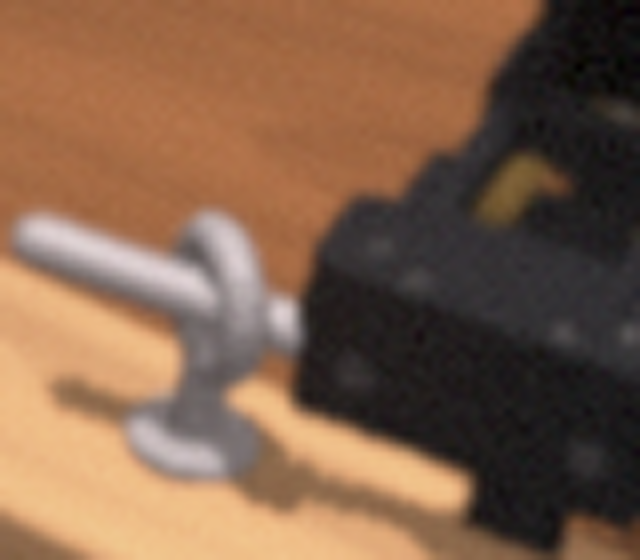

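>>> play_rows --steps "0.0005 0 0 0.0006;0.001 0 0 0.0012;0.001 0 0 0.0012;0.001 0 0 0.0012"

```text
clock: 20.9
ee_pos: [0.5756, 0.2347, 0.0544]
tcp_rot: [3.139, -0.116, -0.0]
ft_force: [-4.0, 0.1, -2.1]
opening: 0.0199
```

Run:
```python
from h import *
avg(8)
```

```text
clock 21.3 th -1.6447 pos [0.5756 0.2347 0.0544] F [-4.72  0.27 -1.93] M [ 0.121  0.814 -0.035] Teye 0.333
```

Run:
```python
from h import *
arc([-1.6,-1.5,-1.4,-1.3,-1.2,-1.1,-1.0],C=(.5704,.1568),z=.0543)
```

```text
want (np.float64(0.5726775627395005), np.float64(0.23476674103723738), 0.0543, -1.6) -> [-0.0098  0.0005  0.0003] -0.0142
want (np.float64(0.5648824982699192), np.float64(0.23460460895511626), 0.0543, -1.5) -> [-0.0356  0.003   0.0003] -0.0461
want (np.float64(0.5571425628537812), np.float64(0.23366507893909988), 0.0543, -1.4) -> [-0.0611  0.008   0.0003] -0.0779
want (np.float64(0.5495350913672822), np.float64(0.23195753846254105), 0.0543, -1.3) -> [-0.086   0.0155  0.0003] -0.1097
want (np.float64(0.5421360951508195), np.float64(0.22949904870544363), 0.0543, -1.2) -> [-0.11    0.0255  0.0003] -0.1416
want (np.float64(0.535019502528805), np.float64(0.22631417408479196), 0.0543, -1.1) -> [-0.1329  0.0379  0.0003] -0.1734
want (np.float64(0.5282564201422851), np.float64(0.2224347368150159), 0.0543, -1.0) -> [-0.1544  0.0524  0.0003] -0.2052
```

>>> play_rows --steps "-0.01 0.0005 0 -0.014;-0.0355 0.003 0 -0.046;-0.061 0.008 0 -0.078;-0.086 0.0155 0 -0.11;-0.11 0.0255 0 -0.1415;-0.133 0.038 0 -0.1735;-0.1545 0.0525 0 -0.205;-0.1545 0.0525 0 -0.205"

```text
clock: 22.1
ee_pos: [0.5289, 0.2221, 0.055]
tcp_rot: [3.014, 0.884, 0.004]
ft_force: [0.7, -0.1, -2.2]
opening: 0.0196
```

Run:
```python
from h import *
c=camera("top");cv2.imwrite("pics/r6.png",cv2.resize(c["color"][240:310,130:210],None,fx=8,fy=8,interpolation=cv2.INTER_CUBIC))
avg(4)
```

```text
clock 22.35 th -1.0022 pos [0.5289 0.2226 0.0546] F [ 0.44 -0.23 -1.6 ] M [-0.02   0.065  0.019] Teye -0.001
```

View pics/r6.png

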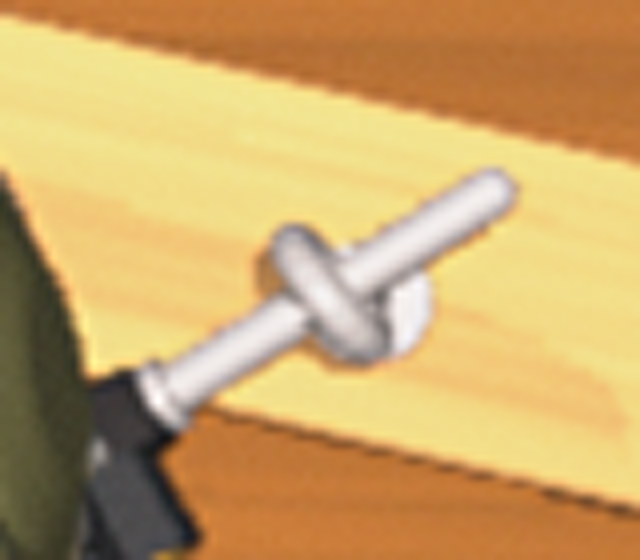

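>>> play_rows --steps "0 -0.04 0 0;0 -0.08 0 0;0 -0.12 0 0;0 -0.16 0 0;0 -0.2 0 0;0 -0.25 0 0;0 -0.3 0 0;0 -0.3 0 0"

```text
clock: 23.15
ee_pos: [0.4784, 0.2998, 0.0545]
tcp_rot: [-3.014, -0.887, 0.001]
ft_force: [-1.1, -0.0, -1.7]
opening: 0.0196
```

Run:
```python
from h import *
avg(2)
c=camera("top");cv2.imwrite("pics/r7.png",c["color"])
c=camera("scene");cv2.imwrite("pics/r7s.png",cv2.resize(c["color"][235:315,430:530],None,fx=7,fy=7,interpolation=cv2.INTER_CUBIC))
rows([(.47,.25,.17,-.6)])
```

```text
clock 23.25 th -0.9999 pos [0.4796 0.2985 0.0545] F [-0.43 -0.36 -1.26] M [0.022 0.116 0.013] Teye 0.106
want (0.47, 0.25, 0.17, -0.6) -> [-0.1142  0.1165 -0.3852] -0.1277
```

View pics/r7.png

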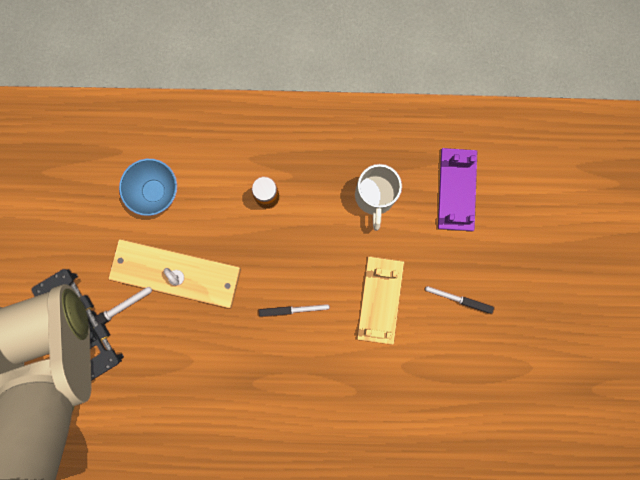

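View pics/r7s.png

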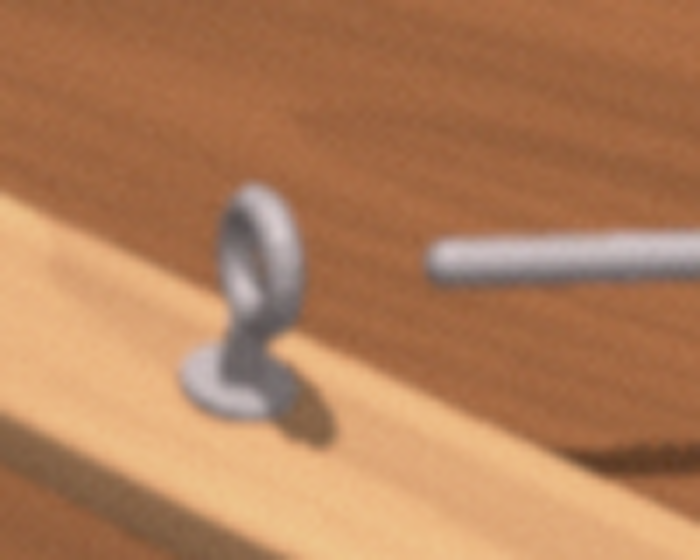

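>>> play_rows --steps "0 0 -0.15 0;0 0 -0.3 0;-0.06 0.06 -0.38 -0.06;-0.114 0.1165 -0.385 -0.1;-0.114 0.1165 -0.385 -0.1277;-0.114 0.1165 -0.385 -0.1277;-0.114 0.1165 -0.385 -0.1277"

```text
clock: 24.05
ee_pos: [0.47, 0.2501, 0.1699]
tcp_rot: [-2.781, -1.462, 0.0]
ft_force: [0.2, -0.3, -1.3]
opening: 0.0196
```

Run:
```python
from h import *
avg(1)
rows([(.47,.03,.17,-.35),(.5116,-.229,.13,-.122)])
```

```text
clock 24.1 th -0.6023 pos [0.4699 0.2503 0.1697] F [ 0.2  -0.28 -1.3 ] M [-0.053  0.068 -0.004] Teye 0.005
want (0.47, 0.03, 0.17, -0.35) -> [-0.605   0.4162 -0.0009] -0.0803
want (0.5116, -0.229, 0.13, -0.122) -> [-1.2379  1.0195  0.1325] -0.1529
```

>>> play_rows --steps "-0.605 0.416 0 -0.08;-0.605 0.416 0 -0.08;-0.605 0.416 0 -0.08;-0.605 0.416 0 -0.08;-0.605 0.416 0 -0.08;-0.605 0.416 0 -0.08;-0.605 0.416 0 -0.08"

```text
clock: 24.8
ee_pos: [0.4705, 0.0302, 0.1698]
tcp_rot: [-2.574, -1.8, 0.0]
ft_force: [0.4, -0.0, -1.3]
opening: 0.0194
```

Run:
```python
from h import *
avg(1)
rows([(.5116,-.229,.11,-.122)])
```

```text
clock 24.85 th -0.3487 pos [0.4704 0.0308 0.1698] F [ 0.39 -0.02 -1.32] M [0.047 0.068 0.002] Teye 0.053
want (0.5116, -0.229, 0.11, -0.122) -> [-0.7669  0.4249  0.1994] -0.0722
```

>>> play_rows --steps "-0.767 0.425 0 -0.072;-0.767 0.425 0 -0.072;-0.767 0.425 0 -0.072;-0.767 0.425 0 -0.072;-0.767 0.425 0 -0.072;-0.767 0.425 0 -0.072;-0.767 0.425 0.1 -0.072;-0.767 0.425 0.199 -0.072"

```text
clock: 25.65
ee_pos: [0.5125, -0.2288, 0.1097]
tcp_rot: [2.351, 2.082, 0.001]
ft_force: [0.5, -0.6, -1.8]
opening: 0.0199
```

>>> play_rows --steps "0 0 0 0;0 0 0 0;0 0 0 0"

```text
clock: 25.95
ee_pos: [0.5126, -0.2293, 0.1119]
tcp_rot: [2.35, 2.082, 0.001]
ft_force: [0.4, 0.1, -0.9]
opening: 0.0198
```

Run:
```python
from h import *
import pickle
avg(1)
for n in("scene","top"):
    c=camera(n);pickle.dump(c,open(f"{n}2.pkl","wb"));i=c["color"][150:260,200:340] if n=="scene" else c["color"][220:360,310:450]
    cv2.imwrite(f"pics/b_{n}.png",cv2.resize(i,None,fx=5,fy=5,interpolation=cv2.INTER_CUBIC))
rows([(.5116,-.229,.0442,-.122)])
```

```text
clock 26.0 th -0.1211 pos [ 0.5126 -0.2295  0.1119] F [ 0.39  0.12 -0.91] M [ 0.012  0.036 -0.027] Teye 0.114
want (0.5116, -0.229, 0.0442, -0.122) -> [ 0.002  -0.0023  0.2243] 0.0001
```

View pics/b_top.png

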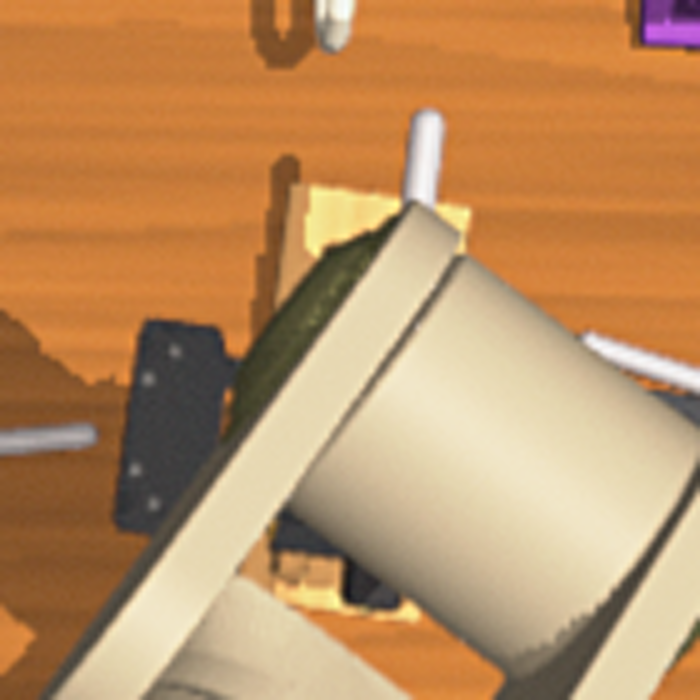

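View pics/b_scene.png

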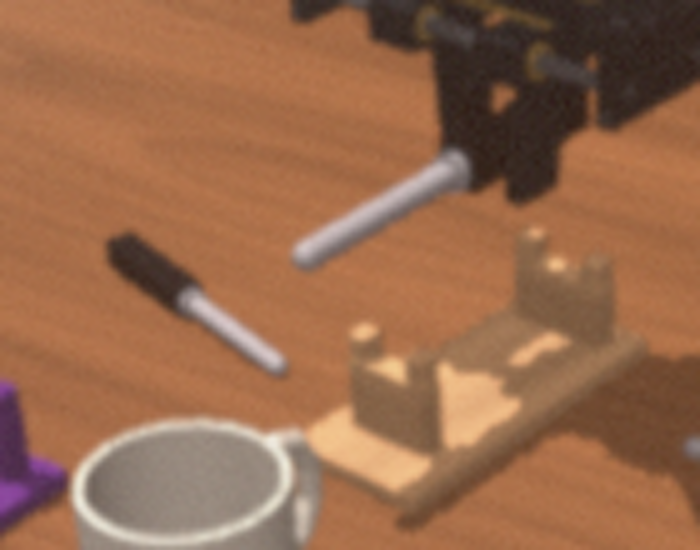

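Run:
```python
from h import *
import pickle
t=pickle.load(open("top2.pkl","rb"));t0=pickle.load(open("top0.pkl","rb"))
h=cv2.cvtColor(t["color"],cv2.COLOR_BGR2HSV);g=((h[...,1]<70)&(h[...,2]>110))
for v in range(243,262,3):
    r=np.argwhere(g[v,385:405])[:,0]+385;print(v,r.min(),r.max(),onz(t,r.mean(),v,.1177).round(4))
v0=np.argwhere(g[236:262,385:405])[:,0].min()+236;print("tip",v0,onz(t,395.5,v0-.5,.1177))
d=np.array([np.cos(-.121),np.sin(-.121),0])
print("pred tip",np.array([.5126,-.2295,.1177])+.125*d)
h=cv2.cvtColor(t0["color"],cv2.COLOR_BGR2HSV);g=((h[...,1]<70)&(h[...,2]>110))
v0=np.argwhere(g[236:262,375:400])[:,0].min()+236;print("tip0",v0,onz(t0,390,v0-.5,.05))
for v in range(250,296,6):
    r=np.argwhere(g[v,375:400])[:,0]+375;print(v,r.min(),r.max(),onz(t0,r.mean(),v,.05).round(4))
```

```text
243 393 397 [ 0.6336 -0.2448  0.1177]
246 392 398 [ 0.6284 -0.2449  0.1177]
249 392 397 [ 0.6231 -0.244   0.1177]
252 391 397 [ 0.6178 -0.2432  0.1177]
255 391 397 [ 0.6126 -0.2432  0.1177]
258 391 396 [ 0.6073 -0.2424  0.1177]
261 392 396 [ 0.6021 -0.2437  0.1177]
tip 242 [ 0.63628425 -0.24567492  0.1177    ]
pred tip [ 0.63668605 -0.24458812  0.1177    ]
tip0 247 [ 0.63485454 -0.24458798  0.05      ]
250 387 392 [ 0.6283 -0.2437  0.05  ]
256 386 391 [ 0.6171 -0.2419  0.05  ]
262 385 390 [ 0.6059 -0.2402  0.05  ]
268 385 390 [ 0.5948 -0.2403  0.05  ]
274 384 389 [ 0.5837 -0.2385  0.05  ]
280 383 388 [ 0.5726 -0.2368  0.05  ]
286 382 387 [ 0.5615 -0.235   0.05  ]
292 382 387 [ 0.5505 -0.2352  0.05  ]
```

>>> play_rows --steps "0.002 -0.0025 0.05 0;0.002 -0.0025 0.1 0;0.002 -0.0025 0.14 0;0.002 -0.0025 0.17 0;0.002 -0.0025 0.19 0;0.002 -0.0025 0.2 0;0.002 -0.0025 0.2 0"

```text
clock: 26.8
ee_pos: [0.5111, -0.2291, 0.0502]
tcp_rot: [-2.353, -2.082, 0.0]
ft_force: [-0.0, 0.2, -0.8]
opening: 0.0199
```

Run:
```python
from h import *
avg(3)
rows([(.5116,-.229,.0447,-.122)])
```

```text
clock 26.95 th -0.1219 pos [ 0.5113 -0.2292  0.0507] F [-0.21  0.35 -1.37] M [ 0.064  0.056 -0.011] Teye -0.114
want (0.5116, -0.229, 0.0447, -0.122) -> [0.0008 0.0011 0.0199] 0.0
```

>>> play_rows --steps "0.0005 0.001 0.007 0;0.0005 0.001 0.014 0;0.0005 0.001 0.019 0;0.0005 0.001 0.019 0;0.0005 0.001 0.019 0"

```text
clock: 27.45
ee_pos: [0.5113, -0.2289, 0.0446]
tcp_rot: [-2.353, -2.082, 0.0]
ft_force: [-0.8, 0.4, -1.2]
opening: 0.0197
```

Run:
```python
from h import *
avg(3)
c=camera("scene");cv2.imwrite("pics/low.png",cv2.resize(c["color"][150:260,200:340],None,fx=5,fy=5,interpolation=cv2.INTER_CUBIC))
```

```text
clock 27.6 th -0.1221 pos [ 0.5114 -0.229   0.0446] F [-0.14 -0.19 -0.95] M [ 0.011  0.002 -0.003] Teye -0.044
```

View pics/low.png

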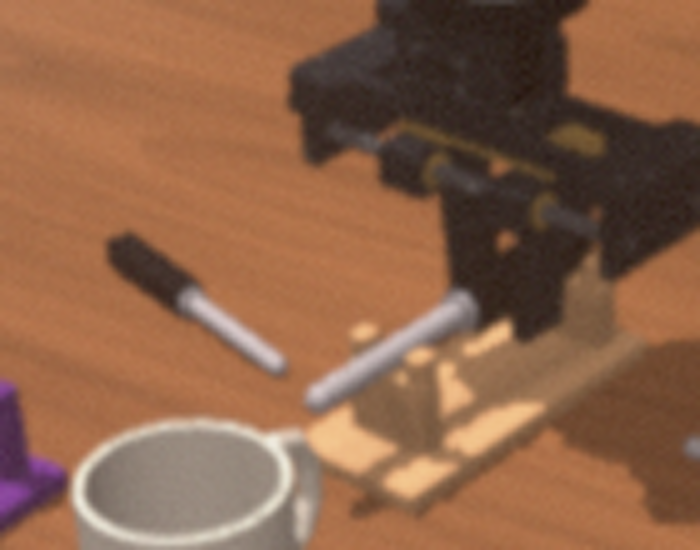

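The steel is between the cheeks and essentially touching down. I'll release it.

>>> play_rows --steps "0 0 0.001 0;0 0 0.001 0;0 0 0.001 0;0 0 0.001 0;0 0 0.001 0;0 0 0.001 0;0 0 0.001 0;0 0 0.001 0" --fingers 1

```text
clock: 28.45
ee_pos: [0.5114, -0.2289, 0.0442]
tcp_rot: [2.353, 2.082, -0.0]
ft_force: [-0.6, -0.5, 0.4]
opening: 0.0813
```

>>> play_rows --steps "0 0 0.001 0;0 0 0.001 0;0 0 0.001 0"

```text
clock: 28.75
ee_pos: [0.5114, -0.2289, 0.0439]
tcp_rot: [-2.353, -2.082, 0.0]
ft_force: [0.0, 0.1, -0.2]
opening: 0.0881
```

>>> play_rows --steps "0 0 -0.05 0;0 0 -0.15 0;0 0 -0.3 0;0 0 -0.45 0;0 0 -0.6 0;0 0 -0.6 0;0 0 -0.6 0"

```text
clock: 29.45
ee_pos: [0.5113, -0.2289, 0.2243]
tcp_rot: [2.352, 2.081, 0.0]
ft_force: [0.4, -0.6, -1.1]
opening: 0.0883
```

>>> play_rows --steps "0.5 -0.4 0 0;0.5 -0.4 0 0;0.5 -0.4 0 0;0.5 -0.4 0 0;0.5 -0.4 0 0;0.5 -0.4 0 0"

```text
clock: 30.05
ee_pos: [0.4101, -0.0651, 0.2231]
tcp_rot: [-2.351, -2.082, 0.001]
ft_force: [-0.5, -0.7, -0.9]
opening: 0.0882
```

Run:
```python
from h import *
import pickle
avg(1)
for n in("scene","top"):
    c=camera(n);pickle.dump(c,open(f"{n}3.pkl","wb"));cv2.imwrite(f"pics/f_{n}.png",c["color"])
t=pickle.load(open("top3.pkl","rb"));t0=pickle.load(open("top0.pkl","rb"))
s=pickle.load(open("scene3.pkl","rb"));s0=pickle.load(open("scene0.pkl","rb"))
u=lambda c,a,b,e,f:cv2.resize(c["color"][a:b,e:f],None,fx=4,fy=4,interpolation=cv2.INTER_CUBIC)
cv2.imwrite("pics/cmp_rest.png",np.hstack([u(t0,240,350,345,425),u(t,240,350,345,425)]))
cv2.imwrite("pics/cmp_eye.png",np.hstack([u(s0,250,310,435,505),u(s,250,310,435,505)]))
for q in(t0,t):
    h=cv2.cvtColor(q["color"],cv2.COLOR_BGR2HSV);g=((h[...,1]<70)&(h[...,2]>110))
    v0=np.argwhere(g[236:262,375:400])[:,0].min()+236;print("tip",v0,onz(q,390,v0-.5,.05))
    for v in (250,268,286):
        r=np.argwhere(g[v,375:400])[:,0]+375;print(v,r.min(),r.max(),onz(q,r.mean(),v,.05).round(4))
```

```text
clock 30.1 th -0.1219 pos [ 0.4107 -0.0658  0.2232] F [-0.47 -0.67 -0.93] M [ 0.    -0.011  0.058] Teye 0.06
tip 247 [ 0.63485454 -0.24458798  0.05      ]
250 387 392 [ 0.6283 -0.2437  0.05  ]
268 385 390 [ 0.5948 -0.2403  0.05  ]
286 382 387 [ 0.5615 -0.235   0.05  ]
tip 247 [ 0.63485454 -0.24458798  0.05      ]
250 387 392 [ 0.6283 -0.2437  0.05  ]
268 385 390 [ 0.5948 -0.2403  0.05  ]
286 383 388 [ 0.5615 -0.2369  0.05  ]
```

View pics/cmp_rest.png

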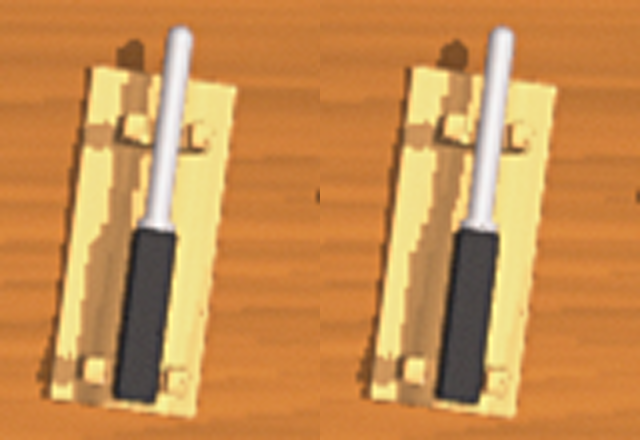

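View pics/cmp_eye.png

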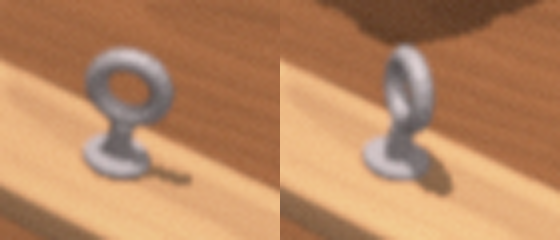

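View pics/f_scene.png

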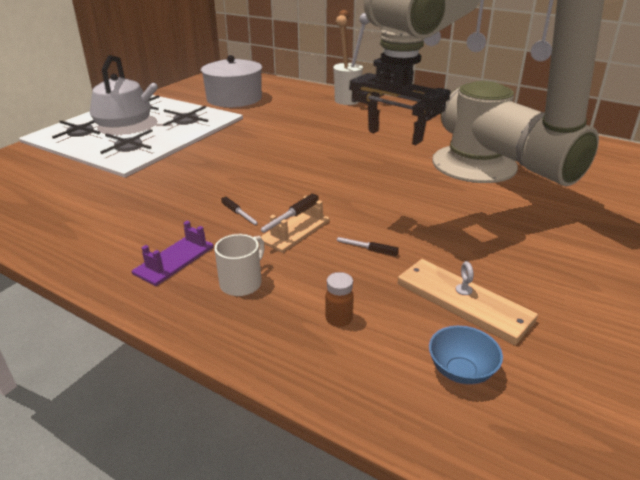

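```bash
python3 -c "
from h import *
print(manip.observe()['joint_velocities'].round(3));print(manip.job_done())"
```

```text
[-0.003  0.    -0.004  0.004  0.002  0.002]
the job is handed in; nothing more can be done
None
```

I turned the eye home with the honing steel, laid the steel back in its wooden rest, and handed the job in at about 30 s.

- **Turning:** The eye turned at about 0.05–0.09 N m, judged from the wrist readings, for roughly 0.9–0.95 rad. The torque then jumped at a hard stop. I eased it up to about 0.33 N m, which is above firm (0.2) and below strain (0.5), then swung the rod free and drew it out.
- **Steel and surroundings:** Before and after top views put the steel's tip in the same place. The rod line matches to within one pixel (about 2 mm). The spice jar, mug and bowl look unmoved, and the gripper is open, well clear and at rest.
- **Not measured directly:**
  - The rod-on-eye contact force is only inferred, at about 30 N or more in total from the torque.
  - The collar being home rests on the hard stop and the turned angle, as the pictures can't resolve 0.3 mm.
- **Disagreement:** The two cameras differed by about 2–4 mm on the eye's position. I settled it by comparing the rod and loop within each picture before inserting.

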